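# Fetch the sample jar from behind the reagent bottles and weigh it

### The arm

A 6-joint arm with a two-finger parallel gripper is mounted at the origin on the work surface. World frame = base frame: x ahead of the robot, y to its left, z up, the work surface at z = 0. Lengths are in mm, angles in rad, forces in N, time in s.
With the tool pointing down it reaches from about 275 to 1000 mm from the base axis. Payload 8.4 kg.
Tool frame: the origin (TCP) lies at the very end of the fingers, on their centre line; the grasp point (between the pads) lies 19 mm behind it; z points along the fingers, y is the direction in which the jaws open and shut (so a half turn about z gives the same grasp; the last joint's range is limited). The gripper opens to 85 mm and grips with 20 to 120 N. Pads are 22 mm wide; open, the fingers measure 114 mm over their backs; the gripper's body (76 mm by 85 mm) begins 54 mm behind the grasp point. The pads swing forward as they close: fully open they stand 13 mm farther back than shut.
Start: joints at [-1.324, 0.353, 1.633, -0, 1.155, -0.002], TCP at [153.899, -605.758, 231.281] pointing down, gripper open.
Joint ranges: [-2.63, 2.63], [-0.92, 2.1], [0.06, 2.66], [-1.3, 4.44], [0, 2.69], [-3.02, 3.02]. Speed limits (rad/s): [2.22, 2.22, 2.79, 3.14, 3.14, 3.14].

### API

Orientations are given as [roll, pitch, yaw] about the fixed x, y, z axes, in that order (R = Rz(yaw) Ry(pitch) Rx(roll)).
In Python, from rig import r gives the robot as it stands.
- The arm moves only by the tool jog_arm, never from a script. Its argument "increments" is text: rows parted by semicolons, each of 7 numbers parted by spaces: the shift along the tool's x, y, z in cm, then the turn, a rotation vector about the tool's x, y, z in rad, then the opening, from -1 (shut) to 1 (fully open). A call has exactly 8 rows; each row shifts and turns the commanded pose from where the row before left it, along the tool's axes as they then stand; what a row does not reach is not made up. A row lasts 1/10 s, in which the tool goes at most 50 mm and 8.59 degrees, less where a joint would pass 70% of its speed; a pose out of reach is approached as far as the arm can. A call with a gripper value outside its range is refused whole. The fingers move at their own pace and stop on an object; "squeeze" is the grip in N (left out, the last holds). Time passes only in rows, so rows that do not move let the fingers close, or fill a call up. It gives the time, the measured TCP pose, the force and the opening at its end, in the units of the state.
- r.sense(): the state, without advancing time (a new reading comes with each control period).
- r.grab_frame(name): name is "scene" or "top" or "wrist"; returns the picture (480x640x3 uint8, red, green, blue); there is no depth.
- r.camera_info(name): a dict with "K" (3x3 intrinsics, pixels), "rvec" (rotation vector, rad) and "tvec" (3), from world to camera coordinates, as OpenCV has them. Camera axes: x right, y down, z forward; pixel columns grow to the right and rows downward; lengths in mm; the calibration is good to about 2 mm. A picture is of the moment at which its call begins: read the wrist's pose just before it. camera_info takes no time and is no camera call; for the wrist camera it gives the pose at the moment of the call.
- r.sign_off(): hands the job in, once; it reports no verdict.
The state is a dict: "clock": time; "qpos": joint angles; "qvel": joint speeds; "joint_efforts": joint torques, N m; "eef_pos": TCP position; "tcp_rot": TCP orientation; "contact_force": force on the tool from outside, world axes, zero at the start; "wrist_torque": the same for the moment, N m; "opening": opening from 0.0 (shut) to 1.0 (fully open).
Only numpy, scipy, OpenCV 4.12 (cv2) and the standard library are available. Lean on these libraries where they do the work, as an engineer would, in place of code of your own. Each camera call takes 0.05 s, during which the arm holds its last target.

### The job

The red-lidded sample jar is shut in by three reagent bottles in the storage bay: leave it where it is and first clear all three bottles to the blue side tray, upright. Then fetch the jar and stand it on the middle of the balance pan while the bottles wait in the tray, and finally put every bottle back upright in the bay on the very mark that it came from. Leave the jar on the balance, tip nothing over, and do not disturb the black-lidded jar, the tip box or the dish stack.

Things in the scene. Friction and masses are not known exactly. Their poses are not given: they have to be found in the camera images.
- sample_jar: Low white jar with a RED lid and red band, the thing to fetch, loose, upright, about 0.11 kg. Round: body 44 mm diameter up to 36 mm, lid 42 mm diameter from 36 to 50 mm. Origin: centre of its underside, z up. It starts in the bay close to the back wall, shut in by the three bottles.
- blue_bottle: Amber glass bottle with a blue screw cap and a blue band on its label, loose, 0.16 kg. Round: body 40 mm diameter up to 78 mm, neck 28 mm, cap 34 mm diameter from 88 to 118 mm, its top; grip it by the cap. Origin: centre of its underside, z up. It starts upright on one of the three bottle marks in the bay; which one changes.
- green_bottle: White plastic bottle with a green screw cap and a green band on its label, loose, 0.16 kg. Round: body 40 mm diameter up to 78 mm, neck 28 mm, cap 34 mm diameter from 88 to 118 mm, its top; grip it by the cap. Origin: centre of its underside, z up. It starts upright on one of the three bottle marks in the bay; which one changes.
- yellow_bottle: Grey plastic bottle with a yellow screw cap and a yellow band on its label, loose, 0.16 kg. Round: body 40 mm diameter up to 78 mm, neck 28 mm, cap 34 mm diameter from 88 to 118 mm, its top; grip it by the cap. Origin: centre of its underside, z up. It starts upright on one of the three bottle marks in the bay; which one changes.
- bay: Fixed storage bay. Origin: on the table under the jar's place; x points to its back wall. Floor 4 mm thick, x -94 to +36, y -92 to +92 mm. Back wall at x 30 to 34 mm, 54 mm high; side rims at y +-90 mm, 20 mm high; front (-x) open. Round floor marks: jar (0, 0), bottles (0, +54), (0, -54), (-56, 0) mm; bottles start within 4 mm of them. Bay, tray and balance swap places between starts.
- tray: Fixed blue side tray, 110 mm in x by 230 mm in y outside, rim 12 mm high and 4 mm thick, inner floor 4 mm above the table. Origin: on the table under its centre; y is its long axis. Three bottles fit in a row along y, 65 mm apart.
- balance: Fixed white portable balance with a round steel weighing pan, 90 mm diameter, top of the pan 38 mm above the table (it does not move). Origin: on the table right under the centre of the pan, z up. Its housing, 28 mm high, spans x -105 to +60 mm, y -65 to +65 mm, display at -x.
- spare_jar: Bystander: jar of the same size as the sample jar but with a BLACK lid and band, loose, on the table; leave it alone. Origin: centre of its underside.
- tip_box: Bystander: orange tip box with a clear top, 85 x 125 x 75 mm high, loose, near the far edge; leave it alone. Origin: centre of its underside, long side along its y.
- dishes: Bystander: stack of three clear culture dishes, 90 mm diameter, 42 mm high, loose, near the far edge; leave it alone. Origin: centre of its underside.

How it is judged (in metres and radians):
On the way, in this order (a step that is already met when the one before it is completed fails the run):
1. all three bottles stand upright in the blue tray together, and the jar is still in its place (within 20 mm) (x of blue_bottle in the frame of tray between -0.05 and 0.05 m and y of blue_bottle in the frame of tray between -0.11 and 0.11 m and z of each of blue_bottle, green_bottle, yellow_bottle in the frame of tray below 0.009 m and angle between each of blue_bottle, green_bottle, yellow_bottle's own z axis and vertical below 0.1 rad and linear speed of each of blue_bottle, green_bottle, yellow_bottle below 0.03 m/s and x of green_bottle in the frame of tray between -0.05 and 0.05 m and y of green_bottle in the frame of tray between -0.11 and 0.11 m and x of yellow_bottle in the frame of tray between -0.05 and 0.05 m and y of yellow_bottle in the frame of tray between -0.11 and 0.11 m and distance of sample_jar from where it was at the start of the episode below 0.02 m), for 0.2 s.
2. the sample jar stands on the balance pan, within 15 mm of its centre, while the three bottles still stand in the tray (horizontal distance between sample_jar and balance below 0.015 m and z of sample_jar in the frame of balance between 0.034 and 0.042 m and angle between each of sample_jar, blue_bottle, green_bottle, yellow_bottle's own z axis and vertical below 0.1 rad and linear speed of each of sample_jar, blue_bottle, green_bottle, yellow_bottle below 0.03 m/s and x of blue_bottle in the frame of tray between -0.05 and 0.05 m and y of blue_bottle in the frame of tray between -0.11 and 0.11 m and z of each of blue_bottle, green_bottle, yellow_bottle in the frame of tray below 0.009 m and x of green_bottle in the frame of tray between -0.05 and 0.05 m and y of green_bottle in the frame of tray between -0.11 and 0.11 m and x of yellow_bottle in the frame of tray between -0.05 and 0.05 m and y of yellow_bottle in the frame of tray between -0.11 and 0.11 m), for 0.2 s.
At the end, for the whole second after the job is handed in: The sample jar stands upright and still on the balance pan, within 15 mm of its centre, and each of the three bottles stands upright and still in the bay within 15 mm of the spot on which it stood at the start (horizontal distance between sample_jar and balance below 0.015 m and z of sample_jar in the frame of balance between 0.034 and 0.042 m and angle between each of sample_jar, blue_bottle, green_bottle, yellow_bottle's own z axis and vertical below 0.1 rad and linear speed of each of sample_jar, blue_bottle, green_bottle, yellow_bottle below 0.03 m/s and distance of each of blue_bottle, green_bottle, yellow_bottle from where it was at the start of the episode below 0.015 m); the robot touches nothing.
It fails at once if a bottle or the sample jar is tipped more than about 35 degrees (angle between any of blue_bottle, green_bottle, yellow_bottle, sample_jar's own z axis and vertical above 0.6 rad).
It fails at once if the spare jar, the tip box or the dish stack is shifted by more than 20 mm (distance of any of spare_jar, tip_box, dishes from where it was at the start of the episode above 0.02 m).
It also fails if it takes over 141 s, if anything falls off the work surface, if the arm or the gripper's body presses on something with over 40 N, if the wrist force passes 120 N, or if a joint passes its speed limit or range.

## Working session

There is one attempt and no reset: what is moved stays moved. The work goes in short steps, Python scripts to look and compute and a tool call to move; the robot and the scene stay as the last step left them, time stands still between calls to the robot, and variables do not carry over. Pictures are saved under pics/ and viewed, and the job is handed in when it is done.

Besides the shell and the picture viewer there is one more tool, called after "Request:" in YAML: its name, and indented under it one key for each argument. jog_arm: Moves the arm, as the interface text tells. Its arguments: {"type":"object","properties":{"increments":{"type":"string"},"squeeze":{"type":"number"}},"required":["increments"]}

```bash
mkdir -p pics; ls
cat > h.py <<'E'
from rig import r
import numpy as np, cv2
def info(n):
    c=r.camera_info(n); K=np.array(c["K"],float); R=cv2.Rodrigues(np.array(c["rvec"],float))[0]; t=np.array(c["tvec"],float).ravel(); return K,R,t
def ray(n,u,v,z,c=None):
    K,R,t=c or info(n); d=R.T@np.linalg.solve(K,np.array([u,v,1.])); o=-R.T@t
    return o+d*(z-o[2])/d[2]
def proj(n,p,c=None):
    K,R,t=c or info(n); q=K@(R@np.array(p,float)+t); return q[:2]/q[2]
def snap(n,f):
    im=np.array(r.grab_frame(n)); cv2.imwrite(f"pics/{f}.png",im[:,:,::-1]); return im
E
python3 - <<'E'
from h import *
print(r.sense())
for n in("top","scene"):
    snap(n,n+"0"); K,R,t=info(n); print(n,K.tolist(),(-R.T@t).round(),R.round(2).tolist())
E
```

```text
pics
{'clock': 0.0, 'qpos': array([-1.32436247e+00,  3.53654968e-01,  1.63410646e+00, -1.58291130e-05,
        1.15517053e+00, -2.41762519e-03]), 'qvel': array([-1.79066412e-03, -4.48787921e-04, -6.22648369e-05, -8.22943453e-04,
       -6.49130232e-05, -6.46164589e-04]), 'joint_efforts': array([-1.69816376e-04, -6.05251122e+01, -3.42072129e+01,  2.49487914e-05,
        9.47311433e-03,  6.07625417e-07]), 'eef_pos': array([ 153.80659932, -605.31495892,  230.56924934]), 'tcp_rot': array([-3.14025332e+00,  1.12349491e-05,  2.48857895e-01]), 'contact_force': array([0.06266978, 0.08183767, 0.50333385]), 'wrist_torque': array([4.22651563e-05, 4.29155416e-02, 7.83109159e-03]), 'opening': 0.99937161302424}
top [[535.0781904312055, 0.0, 325.2061279067541], [0.0, 535.0781904312055, 237.31663801354813], [0.0, 0.0, 1.0]] [ 524.  -21. 1006.] [[0.01, -1.0, -0.03], [-1.0, -0.01, -0.06], [0.06, 0.03, -1.0]]
scene [[507.82663197495293, 0.0, 322.3032200592342], [0.0, 507.82663197495293, 237.12650983938838], [0.0, 0.0, 1.0]] [1258.  577.  726.] [[-0.65, 0.76, -0.01], [0.48, 0.4, -0.78], [-0.59, -0.51, -0.63]]
```

View pics/top0.png

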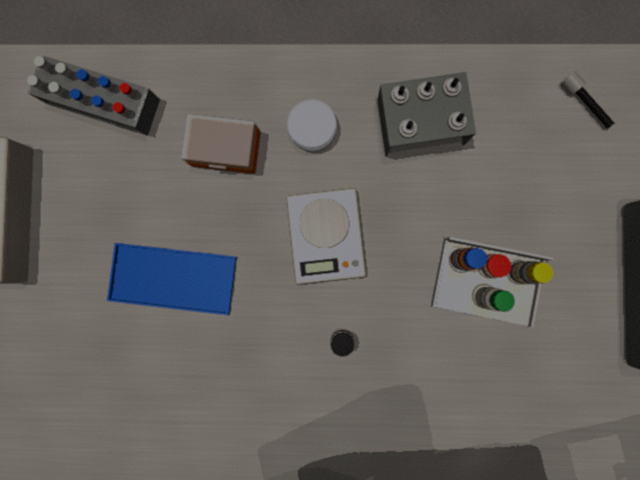

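View pics/scene0.png

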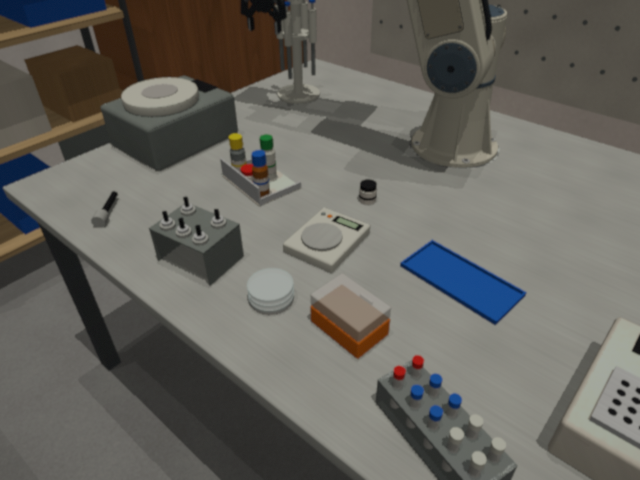

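Run:
```python
import cv2
im=cv2.imread("pics/top0.png")
a=cv2.resize(im[230:335,425:560],None,fx=5.9,fy=5.7,interpolation=cv2.INTER_CUBIC)
cv2.imwrite("pics/bayz.png",a)
```

```text
(no output)
```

View pics/bayz.png

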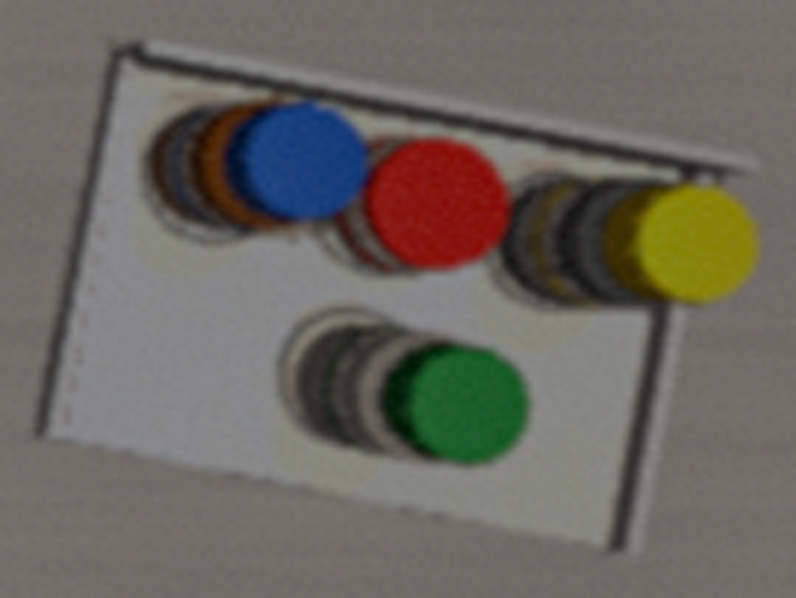

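Run:
```python
from h import *
im=cv2.imread("pics/top0.png"); hsv=cv2.cvtColor(im,cv2.COLOR_BGR2HSV); H,S,V=cv2.split(hsv)
def blobs(m,nm,z,roi):
    mm=np.zeros_like(m); x0,y0,x1,y1=roi; mm[y0:y1,x0:x1]=m[y0:y1,x0:x1]
    cs,_=cv2.findContours(mm,cv2.RETR_EXTERNAL,cv2.CHAIN_APPROX_NONE)
    c=max(cs,key=cv2.contourArea); M=cv2.moments(c); u,v=M['m10']/M['m00'],M['m01']/M['m00']
    (a,b),rad=cv2.minEnclosingCircle(c)
    print(nm,cv2.contourArea(c),(round(u,1),round(v,1)),"circ",round(a,1),round(b,1),round(rad,1),ray("top",u,v,z).round(1)[:2],cv2.boundingRect(c)); return c
u8=lambda b:(b*255).astype(np.uint8)
bay=(425,230,560,335)
blobs(u8((H>100)&(H<125)&(S>150)),"blue",115,bay)
blobs(u8((H>55)&(H<85)&(S>120)),"green",115,bay)
blobs(u8((H>20)&(H<35)&(S>150)&(V>100)),"yellow",115,bay)
blobs(u8(((H<8)|(H>172))&(S>150)&(V>100)),"red",48,bay)
blobs(u8(V<60),"spare",48,(320,320,365,365))
c=blobs(u8((H>100)&(H<125)&(S>120)),"tray",10,(90,230,250,330))
rect=cv2.minAreaRect(c); print(rect)
b=np.array([ray("top",u,v,10)[:2] for u,v in cv2.boxPoints(rect)]);print(b.round(1).tolist(),b.mean(0))
```

```text
blue 330.0 (474.9, 258.0) circ 475.0 258.0 11.4 [ 542.3 -243.8] (464, 248, 23, 20)
green 335.5 (501.9, 300.3) circ 501.7 300.8 11.7 [ 473.2 -287.4] (490, 291, 24, 20)
yellow 288.0 (542.5, 272.3) circ 542.6 272.2 10.1 [ 519.8 -354. ] (533, 263, 20, 20)
red 377.5 (498.8, 265.4) circ 499.0 265.0 11.7 [ 530.9 -302.6] (488, 255, 23, 22)
spare 443.0 (342.6, 343.0) circ 342.5 342.5 13.0 [390.8 -26.9] (331, 330, 24, 26)
tray 6986.0 (171.3, 278.4) circ 171.0 278.1 67.4 [500.7 294. ] (107, 243, 129, 72)
((171.1074981689453, 278.336181640625), (122.97541046142578, 58.71272277832031), 6.709836959838867)
[[458.5, 415.1], [567.9, 405.7], [543.1, 174.0], [434.7, 184.7]] [501.06011701 294.89470951]
```

Run:
```python
from h import *
im=cv2.imread("pics/top0.png")
P={}
for n,(u,v,z) in dict(blue=(476.4,258.1,122),green=(504.2,301.1,122),yellow=(543.3,272.6,122),red=(499.1,265.6,54)).items():
    P[n]=ray("top",u,v,z)[:2]; print(n,P[n].round(1))
d=P['blue']-P['yellow']; print(np.linalg.norm(d),np.degrees(np.arctan2(-d[0],d[1])),(P['blue']+P['yellow'])/2)
d=P['red']-P['green']; print(np.linalg.norm(d),np.degrees(np.arctan2(d[1],d[0])))
# scene check
cs=cv2.imread("pics/scene0.png")
for n in P:
    p=list(P[n])+[54 if n=='red' else 122]; print(n,proj("scene",p).round(1))
cv2.imwrite("pics/sbay.png",cv2.resize(cs[125:210,215:310],None,fx=7,fy=7,interpolation=cv2.INTER_CUBIC))
cv2.imwrite("pics/bal.png",cv2.resize(im[180:295,275:380],None,fx=5,fy=5,interpolation=cv2.INTER_CUBIC))
```

```text
blue [ 541.9 -244.4]
green [ 472.3 -289. ]
yellow [ 519.3 -352.6]
red [ 530.4 -301.3]
110.50550900523807 -11.797692147826783 [ 530.63179696 -298.49453205]
59.38719297688255 -11.93588894112068
blue [258.1 152.9]
green [265.8 136.8]
yellow [234.9 136. ]
red [248.2 167.7]
```

View pics/sbay.png

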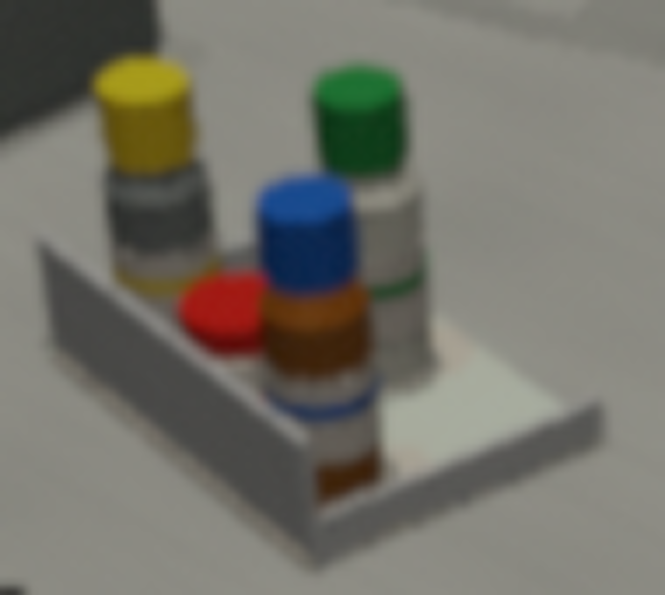

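View pics/bal.png

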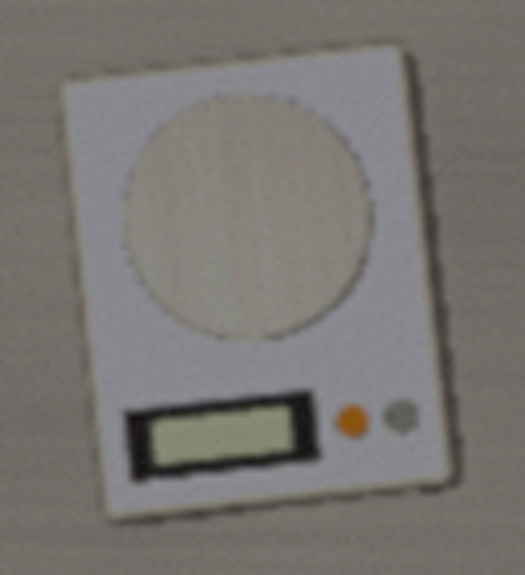

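Request:
jog_arm:
  increments: "0 0 0 0 0 -0.147 1; 0 0 0 0 0 -0.147 1; 0 0 0 0 0 -0.147 1; 0 0 0 0 0 -0.147 1; 0 0 0 0 0 -0.147 1; 0 0 0 0 0 -0.147 1; 0 0 0 0 0 -0.147 1; 0 0 0 0 0 -0.142 1"
  squeeze: 50

```text
clock: 0.9
eef_pos: [153.8, -605.5, 230.9]
tcp_rot: [-3.141, -0.001, 1.426]
contact_force: [0.4, 0.5, 0.4]
opening: 0.999
```

```bash
cat >> h.py <<'E'
from scipy.spatial.transform import Rotation as Ro
def go(x,y,z):
    s=r.sense(); R=Ro.from_euler('xyz',s['tcp_rot']).as_matrix(); p=np.array(s['eef_pos'])
    d=R.T@(np.array([x,y,z])-p)/10
    print("t",round(s['clock'],2),"pos",p.round(1),"rpy",np.array(s['tcp_rot']).round(3),"op",round(s['opening'],3),"F",np.array(s['contact_force']).round(1),"q",np.array(s['qpos']).round(2))
    print("tool cm",d.round(2)," /8:",(d/8).round(3))
E
python3 -c "
from h import *
print(ray('top',324.6,223.2,38))
go(541.9,-244.4,180)"
```

```text
[604.26320415   7.43271145  38.        ]
t 0.9 pos [ 153.8 -605.5  230.9] rpy [-3.141e+00 -1.000e-03  1.426e+00] op 0.999 F [0.4 0.5 0.4] q [-1.32  0.35  1.63  0.    1.16 -1.18]
tool cm [41.33 33.18  5.11]  /8: [5.166 4.148 0.638]
```

Request:
jog_arm:
  increments: "2.6 2.1 0 0 0 0 1; 2.6 2.1 0 0 0 0 1; 2.6 2.1 0 0 0 0 1; 2.6 2.1 0 0 0 0 1; 2.6 2.1 0 0 0 0 1; 2.6 2.1 0 0 0 0 1; 2.6 2.1 0 0 0 0 1; 2.6 2.1 0 0 0 0 1"

```text
clock: 1.7
eef_pos: [352.0, -424.2, 231.0]
tcp_rot: [-3.141, -0.0, 1.42]
contact_force: [0.1, 0.7, 1.0]
opening: 1.002
```

Request:
jog_arm:
  increments: "3 2.4 0 0 0 0 1; 3 2.4 0 0 0 0 1; 3 2.4 0 0 0 0 1; 3 2.4 1 0 0 0 1; 3 2.4 1 0 0 0 1; 2.5 2 1 0 0 0 1; 2 1.6 1 0 0 0 1; 0 0 0 0 0 0 1"

```text
clock: 2.5
eef_pos: [535.9, -253.6, 189.5]
tcp_rot: [-3.14, -0.001, 1.422]
contact_force: [-1.1, 0.2, -0.3]
opening: 0.999
```

```bash
python3 -c "
from h import *
go(541.9,-244.4,90)
snap('wrist','w1')
K,R,t=info('wrist');print(K.round(0).tolist(),-R.T@t)
for p in [(541.9,-244.4,122),(472.3,-289,122),(519.3,-352.6,122),(530.4,-301.3,54)]: print(proj('wrist',p))"
```

```text
t 2.5 pos [ 535.9 -253.6  189.5] rpy [-3.140e+00 -1.000e-03  1.422e+00] op 0.999 F [-1.1  0.2 -0.3] q [-0.44  0.35  1.74  0.    1.05 -0.3 ]
tool cm [0.98 0.48 9.95]  /8: [0.123 0.06  1.244]
[[394.0, 0.0, 311.0], [0.0, 394.0, 237.0], [0.0, 0.0, 1.0]] [ 544.98553268 -189.39346465  331.2582168 ]
[321.0172366  234.02531571]
[214.03316571 323.83374768]
[309.56445264 405.59262164]
[314.52733415 285.53423817]
```

View pics/w1.png

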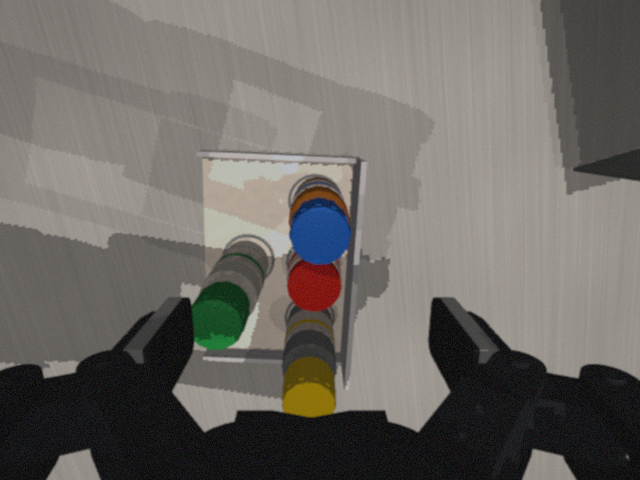

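Request:
jog_arm:
  increments: "1 0.5 0 0 0 0 1; 0 0 1.5 0 0 0 1; 0 0 2 0 0 0 1; 0 0 2 0 0 0 1; 0 0 2 0 0 0 1; 0 0 1.5 0 0 0 1; 0 0 1 0 0 0 1; 0 0 0 0 0 0 1"

```text
clock: 3.35
eef_pos: [540.3, -246.9, 89.8]
tcp_rot: [-3.139, -0.001, 1.419]
contact_force: [0.0, -0.3, 1.0]
opening: 1.003
```

Request:
jog_arm:
  increments: "0 0 0 0 0 0 -1; 0 0 0 0 0 0 -1; 0 0 0 0 0 0 -1; 0 0 0 0 0 0 -1; 0 0 0 0 0 0 -1; 0 0 0 0 0 0 -1; 0 0 0 0 0 0 -1; 0 0 0 0 0 0 -1"

```text
clock: 4.15
eef_pos: [541.9, -247.2, 92.2]
tcp_rot: [3.14, 0.0, 1.42]
contact_force: [-0.3, 0.5, 6.7]
opening: 0.382
```

```bash
python3 -c "
from h import *
go(541.9,-244.4,90)
snap('wrist','w2')"
```

```text
t 4.15 pos [ 541.9 -247.2   92.2] rpy [3.14 0.   1.42] op 0.382 F [-0.3  0.5  6.7] q [-0.43  0.47  1.81  0.    0.86 -0.28]
tool cm [ 0.27 -0.04  0.22]  /8: [ 0.034 -0.005  0.027]
```

View pics/w2.png

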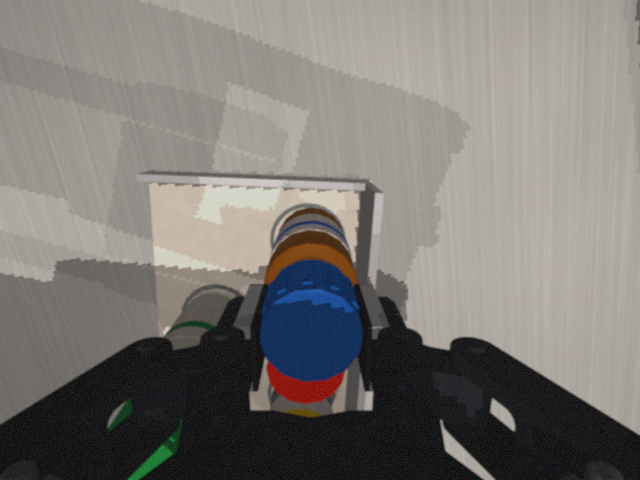

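Request:
jog_arm:
  increments: "0 0 -0.5 0 0 0 -1; 0 0 -1 0 0 0 -1; 0 0 -1.5 0 0 0 -1; 0 0 -2 0 0 0 -1; 0 0 -2 0 0 0 -1; 0 0 -1.5 0 0 0 -1; 0 0 -0.5 0 0 0 -1; 0 0 0 0 0 0 -1"

```text
clock: 5.0
eef_pos: [541.6, -247.1, 182.3]
tcp_rot: [3.14, 0.0, 1.42]
contact_force: [-0.6, -0.1, -2.5]
opening: 0.387
```

```bash
python3 -c "
from h import *
go(508,357,180)"
```

```text
t 5.0 pos [ 541.6 -247.1  182.3] rpy [3.14 0.   1.42] op 0.387 F [-0.6 -0.1 -2.5] q [-0.43  0.36  1.75  0.    1.04 -0.28]
tool cm [ 59.21 -12.42   0.18]  /8: [ 7.402 -1.552  0.023]
```

Request:
jog_arm:
  increments: "1.6 -0.33 0 0 0 0 -1; 3.2 -0.67 0 0 0 0 -1; 4.3 -0.9 0 0 0 0 -1; 4.3 -0.9 0 0 0 0 -1; 4.3 -0.9 0 0 0 0 -1; 4.3 -0.9 0 0 0 0 -1; 4.3 -0.9 0 0 0 0 -1; 4.3 -0.9 0 0 0 0 -1"

```text
clock: 5.8
eef_pos: [522.4, 67.5, 180.3]
tcp_rot: [-3.14, 0.0, 1.42]
contact_force: [0.3, 1.1, -1.6]
opening: 0.381
```

Request:
jog_arm:
  increments: "4.3 -0.9 0 0 0 0 -1; 4.3 -0.9 0 0 0 0 -1; 4.3 -0.9 0 0 0 0 -1; 4.3 -0.9 0 0 0 0 -1; 4.3 -0.9 0 0 0 0 -1; 4.2 -0.9 0 0 0 0 -1; 1.9 -0.4 0 0 0 0 -1; 0 0 0 0 0 0 -1"

```text
clock: 6.6
eef_pos: [506.7, 349.3, 180.1]
tcp_rot: [-3.14, 0.0, 1.423]
contact_force: [0.0, -0.1, -2.4]
opening: 0.386
```

```bash
python3 -c "
from h import *
go(508,357,93)"
```

```text
t 6.6 pos [506.7 349.3 180.1] rpy [-3.14   0.     1.423] op 0.386 F [ 0.  -0.1 -2.4] q [0.6  0.39 1.7  0.   1.05 0.75]
tool cm [0.78 0.03 8.71]  /8: [0.098 0.003 1.089]
```

Request:
jog_arm:
  increments: "0.4 0 0.5 0 0 0 -1; 0.4 0 1.5 0 0 0 -1; 0 0 2 0 0 0 -1; 0 0 2 0 0 0 -1; 0 0 1.5 0 0 0 -1; 0 0 0.5 0 0 0 -1; 0 0 0.2 0 0 0 -1; 0 0 0 0 0 0 -1"

```text
clock: 7.4
eef_pos: [509.8, 354.6, 99.5]
tcp_rot: [3.141, -0.0, 1.419]
contact_force: [-0.2, 0.9, -1.3]
opening: 0.384
```

```bash
python3 -c "
from h import *
go(508,357,92)"
```

```text
t 7.4 pos [509.8 354.6  99.5] rpy [ 3.141 -0.     1.419] op 0.384 F [-0.2  0.9 -1.3] q [ 0.61  0.49  1.75 -0.    0.9   0.76]
tool cm [ 0.21 -0.21  0.75]  /8: [ 0.026 -0.026  0.093]
```

Not on the floor yet (force still carries the weight). Lower 7 mm more slowly.

Request:
jog_arm:
  increments: "0 0 0.2 0 0 0 -1; 0 0 0.2 0 0 0 -1; 0 0 0.15 0 0 0 -1; 0 0 0.1 0 0 0 -1; 0 0 0.1 0 0 0 -1; 0 0 0 0 0 0 -1; 0 0 0 0 0 0 -1; 0 0 0 0 0 0 -1"

```text
clock: 8.2
eef_pos: [509.5, 354.8, 92.2]
tcp_rot: [3.141, -0.0, 1.42]
contact_force: [-1.1, -1.3, 5.0]
opening: 0.384
```

Request:
jog_arm:
  increments: "0 0 0 0 0 0 0.3; 0 0 0 0 0 0 0.5; 0 0 0 0 0 0 0.5; 0 0 0 0 0 0 0.5; 0 0 -1 0 0 0 0.5; 0 0 -2 0 0 0 0.5; 0 0 -2.5 0 0 0 0.5; 0 0 -3 0 0 0 0.5"

```text
clock: 9.0
eef_pos: [509.0, 354.4, 177.6]
tcp_rot: [-3.141, 0.001, 1.42]
contact_force: [-0.1, 0.0, 0.2]
opening: 0.75
```

```bash
python3 -c "
from h import *
go(472.3,-289-2,175)
snap('wrist','w3')"
```

```text
t 9.0 pos [509.  354.4 177.6] rpy [-3.141e+00  1.000e-03  1.420e+00] op 0.75 F [-0.1  0.   0.2] q [ 0.61  0.4   1.69 -0.    1.05  0.76]
tool cm [-64.36   6.08   0.31]  /8: [-8.045  0.76   0.039]
```

View pics/w3.png

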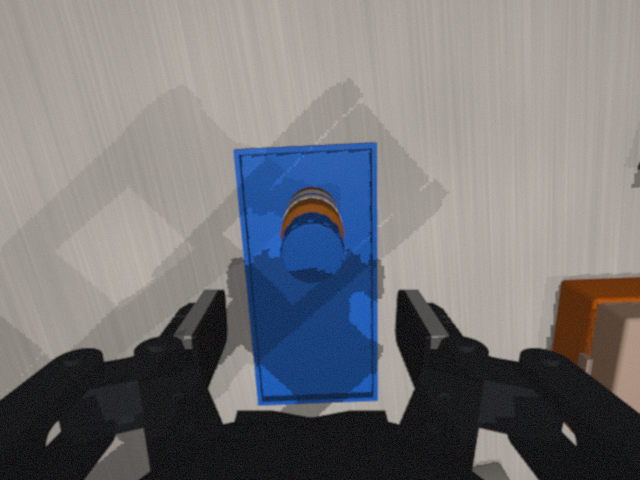

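Request:
jog_arm:
  increments: "-2 0.19 0 0 0 0 1; -4 0.38 0 0 0 0 1; -4.7 0.45 0 0 0 0 1; -4.7 0.45 0 0 0 0 1; -4.7 0.45 0 0 0 0 1; -4.7 0.45 0 0 0 0 1; -4.7 0.45 0 0 0 0 1; -4.7 0.45 0 0 0 0 1"

```text
clock: 9.85
eef_pos: [489.2, 9.4, 176.8]
tcp_rot: [-3.141, 0.0, 1.42]
contact_force: [0.6, -0.9, 0.4]
opening: 1.001
```

Request:
jog_arm:
  increments: "-4.7 0.45 0 0 0 0 1; -4.7 0.45 0 0 0 0 1; -4.7 0.45 0 0 0 0 1; -4.7 0.45 0 0 0 0 1; -4.7 0.45 0 0 0 0 1; -4.2 0.4 0 0 0 0 1; -2.5 0.2 0 0 0 0 1; 0 0 0 0 0 0 1"

```text
clock: 10.65
eef_pos: [471.9, -294.4, 176.7]
tcp_rot: [-3.142, 0.001, 1.417]
contact_force: [0.2, 1.1, 0.4]
opening: 0.997
```

```bash
python3 -c "
from h import *
go(472.3,-291,94)"
```

```text
t 10.65 pos [ 471.9 -294.4  176.7] rpy [-3.142e+00  1.000e-03  1.417e+00] op 0.997 F [0.2 1.1 0.4] q [-0.56  0.31  1.83 -0.    1.   -0.41]
tool cm [ 0.35 -0.02  8.27]  /8: [ 0.043 -0.002  1.033]
```

Request:
jog_arm:
  increments: "0.4 0 0.5 0 0 0 1; 0 0 1.5 0 0 0 1; 0 0 2 0 0 0 1; 0 0 2 0 0 0 1; 0 0 1.5 0 0 0 1; 0 0 0.8 0 0 0 1; 0 0 0 0 0 0 1; 0 0 0 0 0 0 1"

```text
clock: 11.45
eef_pos: [473.9, -286.7, 94.1]
tcp_rot: [3.142, -0.0, 1.421]
contact_force: [0.0, -0.1, 0.2]
opening: 1.001
```

Request:
jog_arm:
  increments: "0 0 0 0 0 0 -1; 0 0 0 0 0 0 -1; 0 0 0 0 0 0 -1; 0 0 0 0 0 0 -1; 0 0 0 0 0 0 -1; 0 0 0 0 0 0 -1; 0 0 0 0 0 0 -1; 0 0 0 0 0 0 -1"

```text
clock: 12.25
eef_pos: [473.8, -287.4, 94.4]
tcp_rot: [3.141, 0.0, 1.42]
contact_force: [-0.9, -0.5, 5.2]
opening: 0.385
```

Request:
jog_arm:
  increments: "0 0 -0.5 0 0 0 -1; 0 0 -1 0 0 0 -1; 0 0 -1.5 0 0 0 -1; 0 0 -2 0 0 0 -1; 0 0 -2 0 0 0 -1; 0 0 -1.5 0 0 0 -1; 0 0 -0.5 0 0 0 -1; 0 0 0 0 0 0 -1"

```text
clock: 13.05
eef_pos: [474.0, -287.4, 184.7]
tcp_rot: [3.14, 0.001, 1.42]
contact_force: [1.0, 0.2, -2.5]
opening: 0.378
```

```bash
python3 -c "
from h import *
snap('wrist','w4')
go(502,293,183)"
```

```text
t 13.1 pos [ 473.6 -287.2  183.8] rpy [3.141 0.    1.42 ] op 0.384 F [-0.3  0.7 -2.4] q [-0.55  0.3   1.83  0.    1.01 -0.4 ]
tool cm [57.79 -5.91  0.07]  /8: [ 7.223 -0.739  0.009]
```

View pics/w4.png

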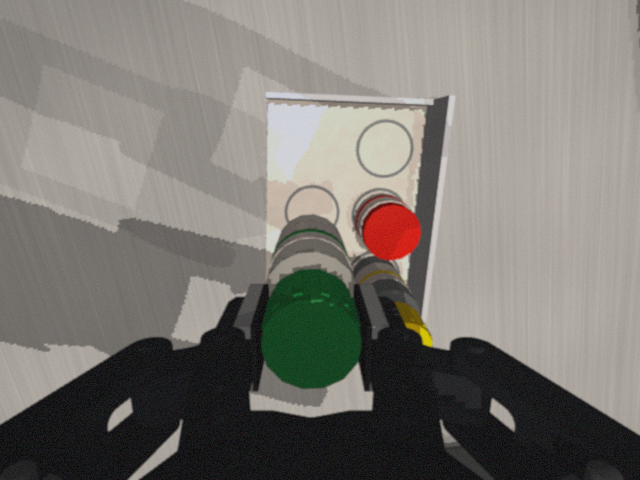

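Request:
jog_arm:
  increments: "1.6 -0.16 0 0 0 0 -1; 3.2 -0.33 0 0 0 0 -1; 4.3 -0.44 0 0 0 0 -1; 4.3 -0.44 0 0 0 0 -1; 4.3 -0.44 0 0 0 0 -1; 4.3 -0.44 0 0 0 0 -1; 4.3 -0.44 0 0 0 0 -1; 4.3 -0.44 0 0 0 0 -1"

```text
clock: 13.9
eef_pos: [487.5, 22.4, 183.0]
tcp_rot: [-3.14, 0.0, 1.42]
contact_force: [0.7, -0.6, -1.7]
opening: 0.381
```

Request:
jog_arm:
  increments: "4.3 -0.44 0 0 0 0 -1; 4.3 -0.44 0 0 0 0 -1; 4.3 -0.44 0 0 0 0 -1; 4.3 -0.44 0 0 0 0 -1; 4.3 -0.44 0 0 0 0 -1; 3.5 -0.34 0 0 0 0 -1; 1.9 -0.3 0 0 0 0 -1; 0 0 0 0 0 0 -1"

```text
clock: 14.7
eef_pos: [500.1, 292.4, 182.8]
tcp_rot: [-3.14, 0.0, 1.422]
contact_force: [-0.2, -0.9, -2.5]
opening: 0.382
```

```bash
python3 -c "
from h import *
go(502,292,95)"
```

```text
t 14.7 pos [500.1 292.4 182.8] rpy [-3.14   0.     1.422] op 0.382 F [-0.2 -0.9 -2.5] q [0.53 0.33 1.78 0.   1.03 0.67]
tool cm [-0.01  0.21  8.78]  /8: [-1.000e-03  2.600e-02  1.098e+00]
```

Request:
jog_arm:
  increments: "0 0 0.5 0 0 0 -1; 0 0.2 1.5 0 0 0 -1; 0 0 2 0 0 0 -1; 0 0 2 0 0 0 -1; 0 0 1.4 0 0 0 -1; 0 0 0.6 0 0 0 -1; 0 0 0.2 0 0 0 -1; 0 0 0 0 0 0 -1"

```text
clock: 15.5
eef_pos: [503.4, 289.8, 101.9]
tcp_rot: [3.141, -0.0, 1.419]
contact_force: [-0.5, 0.5, -0.7]
opening: 0.381
```

Request:
jog_arm:
  increments: "0 0 0.1 0 0 0 -1; 0 0 0.1 0 0 0 -1; 0 0 0.1 0 0 0 -1; 0 0 0.1 0 0 0 -1; 0 0 0.1 0 0 0 -1; 0 0 0 0 0 0 -1; 0 0 0 0 0 0 -1; 0 0 0 0 0 0 -1"

```text
clock: 16.3
eef_pos: [503.1, 289.9, 96.8]
tcp_rot: [3.142, 0.0, 1.42]
contact_force: [1.0, 0.9, -1.6]
opening: 0.381
```

Request:
jog_arm:
  increments: "0 0 0.1 0 0 0 -1; 0 0 0.1 0 0 0 -1; 0 0 0.1 0 0 0 -1; 0 0 0 0 0 0 -1; 0 0 0 0 0 0 -1; 0 0 0 0 0 0 -1; 0 0 0 0 0 0 -1; 0 0 0 0 0 0 -1"

```text
clock: 17.1
eef_pos: [503.2, 290.1, 94.4]
tcp_rot: [3.141, -0.0, 1.42]
contact_force: [-2.6, 0.2, 3.9]
opening: 0.385
```

Request:
jog_arm:
  increments: "0 0 0 0 0 0 0.3; 0 0 0 0 0 0 0.5; 0 0 0 0 0 0 0.5; 0 0 0 0 0 0 0.5; 0 0 -1 0 0 0 0.5; 0 0 -2 0 0 0 0.5; 0 0 -2.5 0 0 0 0.5; 0 0 -3 0 0 0 0.5"

```text
clock: 17.9
eef_pos: [502.6, 289.6, 179.7]
tcp_rot: [-3.141, 0.001, 1.42]
contact_force: [0.4, -0.3, 0.1]
opening: 0.748
```

```bash
python3 -c "
from h import *
go(519.8,-353.5,178)
snap('wrist','w5')"
```

```text
t 17.9 pos [502.6 289.6 179.7] rpy [-3.141e+00  1.000e-03  1.420e+00] op 0.748 F [ 0.4 -0.3  0.1] q [0.52 0.34 1.78 0.   1.02 0.67]
tool cm [-63.32  11.37   0.2 ]  /8: [-7.915  1.422  0.025]
```

View pics/w5.png

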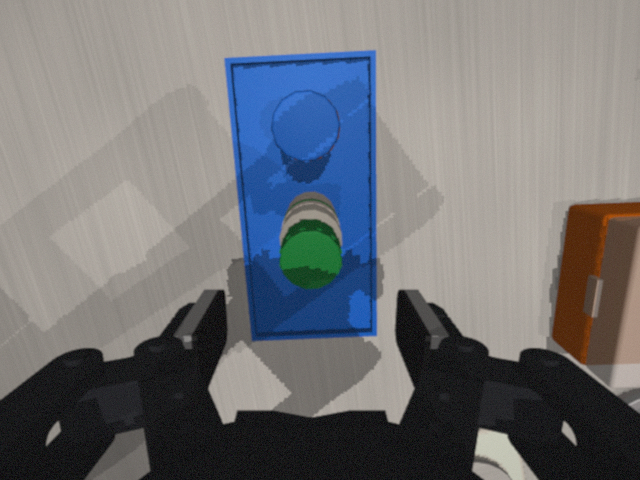

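Request:
jog_arm:
  increments: "-2 0.36 0 0 0 0 1; -4 0.72 0 0 0 0 1; -4.6 0.83 0 0 0 0 1; -4.6 0.83 0 0 0 0 1; -4.6 0.83 0 0 0 0 1; -4.6 0.83 0 0 0 0 1; -4.6 0.83 0 0 0 0 1; -4.6 0.83 0 0 0 0 1"

```text
clock: 18.75
eef_pos: [512.5, -53.3, 179.6]
tcp_rot: [3.14, -0.0, 1.42]
contact_force: [1.8, -0.4, -0.6]
opening: 1.003
```

Request:
jog_arm:
  increments: "-4.6 0.83 0 0 0 0 1; -4.6 0.83 0 0 0 0 1; -4.6 0.83 0 0 0 0 1; -4.6 0.83 0 0 0 0 1; -4.6 0.83 0 0 0 0 1; -4.2 0.76 0 0 0 0 1; -2.5 0.4 0 0 0 0 1; 0 0 0 0 0 0 1"

```text
clock: 19.55
eef_pos: [520.2, -356.4, 179.3]
tcp_rot: [3.14, 0.001, 1.417]
contact_force: [0.3, -0.4, -0.3]
opening: 0.996
```

```bash
python3 -c "
from h import *
go(519.5,-353.5,94.5)"
```

```text
t 19.55 pos [ 520.2 -356.4  179.3] rpy [3.140e+00 1.000e-03 1.417e+00] op 0.996 F [ 0.3 -0.4 -0.3] q [-0.6   0.41  1.67 -0.    1.06 -0.45]
tool cm [ 0.29 -0.13  8.48]  /8: [ 0.036 -0.016  1.059]
```

Request:
jog_arm:
  increments: "0 0 0.5 0 0 0 1; 0 0 1.5 0 0 0 1; 0 0 2 0 0 0 1; 0 0 2 0 0 0 1; 0 0 1.6 0 0 0 1; 0 0 0.8 0 0 0 1; 0 0 0 0 0 0 1; 0 0 0 0 0 0 1"

```text
clock: 20.35
eef_pos: [520.6, -352.9, 95.1]
tcp_rot: [3.141, 0.0, 1.42]
contact_force: [-0.1, -0.1, -0.6]
opening: 1.001
```

Request:
jog_arm:
  increments: "0 0 0 0 0 0 -1; 0 0 0 0 0 0 -1; 0 0 0 0 0 0 -1; 0 0 0 0 0 0 -1; 0 0 0 0 0 0 -1; 0 0 0 0 0 0 -1; 0 0 0 0 0 0 -1; 0 0 0 0 0 0 -1"

```text
clock: 21.15
eef_pos: [520.5, -353.2, 95.5]
tcp_rot: [3.141, 0.0, 1.42]
contact_force: [-1.2, 0.1, 5.7]
opening: 0.383
```

Request:
jog_arm:
  increments: "0 0 -0.5 0 0 0 -1; 0 0 -1 0 0 0 -1; 0 0 -1.5 0 0 0 -1; 0 0 -2 0 0 0 -1; 0 0 -2 0 0 0 -1; 0 0 -1.5 0 0 0 -1; 0 0 -0.5 0 0 0 -1; 0 0 0 0 0 0 -1"

```text
clock: 21.95
eef_pos: [520.7, -353.3, 185.8]
tcp_rot: [3.14, 0.001, 1.42]
contact_force: [0.2, -0.7, -2.3]
opening: 0.382
```

```bash
python3 -c "
from h import *
snap('wrist','w6')
go(496.5,225.5,183)"
```

```text
t 22.0 pos [ 520.2 -352.9  184.8] rpy [3.141 0.    1.42 ] op 0.379 F [ 0.2  0.6 -2.7] q [-0.6   0.4   1.67  0.    1.07 -0.45]
tool cm [ 56.83 -11.05   0.18]  /8: [ 7.103 -1.381  0.022]
```

View pics/w6.png

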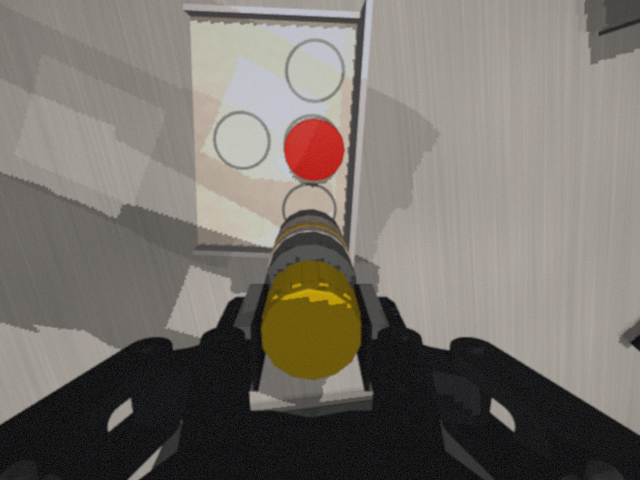

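Request:
jog_arm:
  increments: "1.6 -0.31 0 0 0 0 -1; 3.2 -0.62 0 0 0 0 -1; 4.3 -0.84 0 0 0 0 -1; 4.3 -0.84 0 0 0 0 -1; 4.3 -0.84 0 0 0 0 -1; 4.3 -0.84 0 0 0 0 -1; 4.3 -0.84 0 0 0 0 -1; 4.3 -0.84 0 0 0 0 -1"

```text
clock: 22.8
eef_pos: [505.8, -39.1, 183.9]
tcp_rot: [-3.14, -0.0, 1.42]
contact_force: [1.1, -0.6, -1.2]
opening: 0.38
```

Request:
jog_arm:
  increments: "4.3 -0.84 0 0 0 0 -1; 4.3 -0.84 0 0 0 0 -1; 4.3 -0.84 0 0 0 0 -1; 4.3 -0.84 0 0 0 0 -1; 4.3 -0.84 0 0 0 0 -1; 3.2 -0.6 0 0 0 0 -1; 1.5 -0.28 0 0 0 0 -1; 0 0 0 0 0 0 -1"

```text
clock: 23.6
eef_pos: [495.4, 226.8, 184.0]
tcp_rot: [-3.14, 0.001, 1.423]
contact_force: [0.3, -0.3, -0.4]
opening: 0.382
```

Request:
jog_arm:
  increments: "0 0 0.5 0 0 0 -1; 0 0 1.5 0 0 0 -1; 0 0 2 0 0 0 -1; 0 0 2 0 0 0 -1; 0 0 1.4 0 0 0 -1; 0 0 0.6 0 0 0 -1; 0 0 0.2 0 0 0 -1; 0 0 0 0 0 0 -1"

```text
clock: 24.4
eef_pos: [496.8, 225.0, 103.0]
tcp_rot: [3.141, -0.0, 1.419]
contact_force: [0.6, -0.1, -1.9]
opening: 0.381
```

Request:
jog_arm:
  increments: "0 0 0.15 0 0 0 -1; 0 0 0.15 0 0 0 -1; 0 0 0.1 0 0 0 -1; 0 0 0.1 0 0 0 -1; 0 0 0.1 0 0 0 -1; 0 0 0.1 0 0 0 -1; 0 0 0 0 0 0 -1; 0 0 0 0 0 0 -1"

```text
clock: 25.2
eef_pos: [496.5, 225.2, 95.8]
tcp_rot: [-3.142, 0.0, 1.42]
contact_force: [0.9, -0.2, -2.0]
opening: 0.378
```

Request:
jog_arm:
  increments: "0 0 0.1 0 0 0 -1; 0 0 0.05 0 0 0 -1; 0 0 0 0 0 0 -1; 0 0 0 0 0 0 -1; 0 0 0 0 0 0 -1; 0 0 0 0 0 0 -1; 0 0 0 0 0 0 -1; 0 0 0 0 0 0 -1"

```text
clock: 26.0
eef_pos: [496.7, 225.5, 95.4]
tcp_rot: [3.141, -0.001, 1.42]
contact_force: [-3.3, -1.0, 11.1]
opening: 0.385
```

Request:
jog_arm:
  increments: "0 0 0 0 0 0 0.3; 0 0 0 0 0 0 0.5; 0 0 0 0 0 0 0.5; 0 0 0 0 0 0 0.5; 0 0 -1 0 0 0 0.5; 0 0 -2 0 0 0 0.5; 0 0 -2.5 0 0 0 0.5; 0 0 -3 0 0 0 0.5"

```text
clock: 26.8
eef_pos: [496.0, 224.9, 180.2]
tcp_rot: [-3.14, 0.001, 1.42]
contact_force: [0.3, 0.5, 0.1]
opening: 0.749
```

```bash
python3 -c "
from h import *
snap('wrist','w7');snap('top','top1')"
```

```text
(no output)
```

View pics/w7.png

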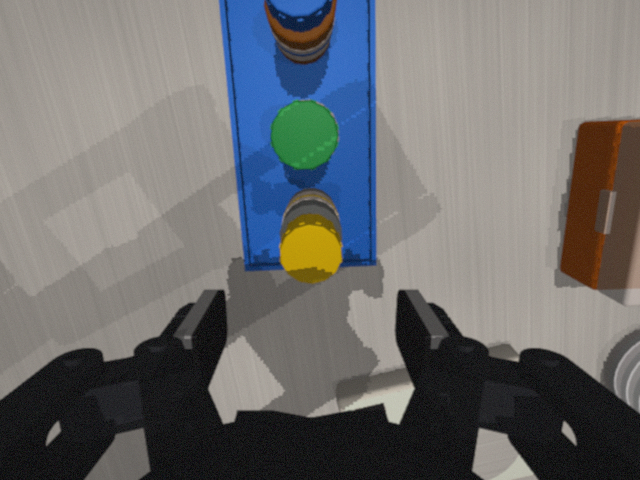

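View pics/top1.png

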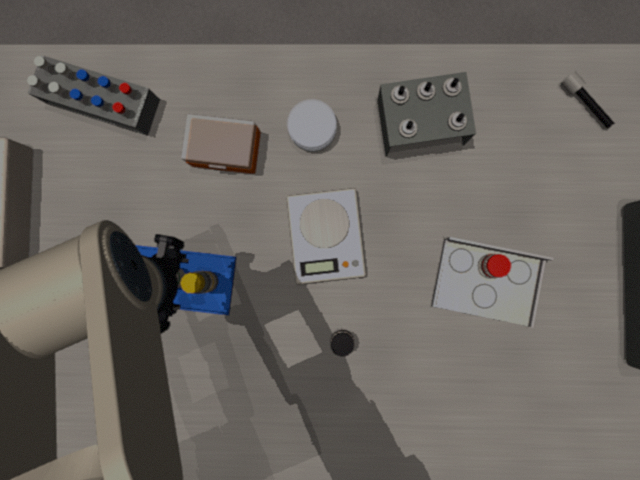

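```bash
python3 -c "
from h import *
go(530.4,-301.5,150)
im=cv2.imread('pics/top1.png'); cv2.imwrite('pics/bayz1.png',cv2.resize(im[230:335,425:560],None,fx=5.9,fy=5.7,interpolation=cv2.INTER_CUBIC))"
```

```text
t 26.9 pos [498.8 226.2 183.7] rpy [ 3.136 -0.004  1.42 ] op 0.746 F [-0.1 -0.2  0.1] q [ 0.42  0.28  1.85 -0.    1.    0.57]
tool cm [-51.71  11.04   3.24]  /8: [-6.463  1.38   0.406]
```

View pics/bayz1.png

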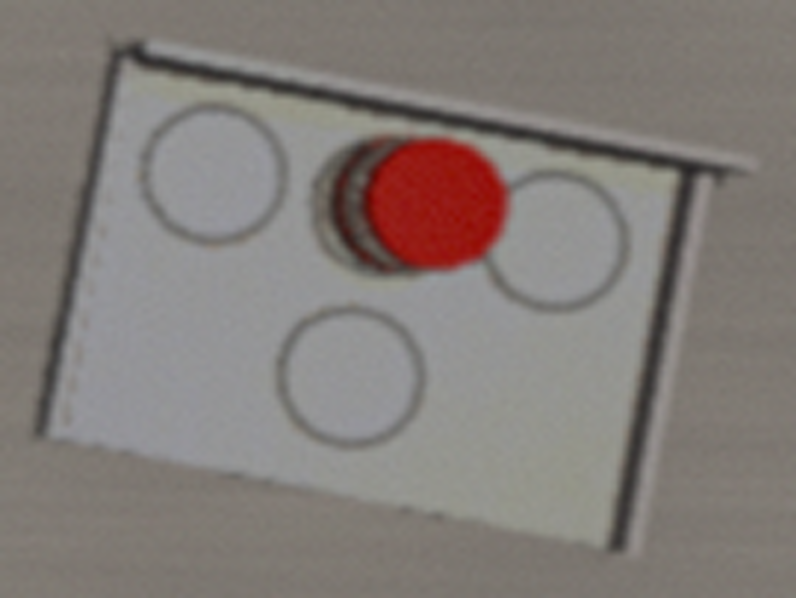

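```bash
python3 -c "
from h import *
for u,v in [(215,174),(556,241),(351,377)]: print(ray('top',u/5.9+425,v/5.7+230,4)[:2].round(1))
print(ray('top',437/5.9+425,203/5.7+230,54)[:2])
go(530.4,-301.5,150)"
```

```text
[ 539.5 -246.7]
[ 518.8 -352.9]
[ 474.1 -288.8]
[ 530.42349843 -301.19814802]
t 26.9 pos [498.8 226.2 183.7] rpy [ 3.136 -0.004  1.42 ] op 0.746 F [-0.1 -0.2  0.1] q [ 0.42  0.28  1.85 -0.    1.    0.57]
tool cm [-51.71  11.04   3.24]  /8: [-6.463  1.38   0.406]
```

Request:
jog_arm:
  increments: "-1.5 0.32 0 0 0 0 1; -3 0.64 0 0 0 0 1; -4 0.85 0 0 0 0 1; -4 0.85 0 0 0 0 1; -4 0.85 0 0 0 0 1; -4 0.85 0 0 0 0 1; -4 0.85 0 0 0 0 1; -4 0.85 0 0 0 0 1"

```text
clock: 27.7
eef_pos: [512.2, -68.0, 178.5]
tcp_rot: [-3.14, 0.0, 1.42]
contact_force: [0.6, 0.0, -0.6]
opening: 0.999
```

Request:
jog_arm:
  increments: "-4 0.85 0 0 0 0 1; -4 0.85 0 0 0 0 1; -4 0.85 0 0 0 0 1; -4 0.85 0 0 0 0 1; -4 0.85 0 0 0 0 1; -2 0.4 0 0 0 0 1; -1.2 0.33 0 0 0 0 1; 0 0 0 0 0 0 1"

```text
clock: 28.5
eef_pos: [527.4, -303.3, 178.6]
tcp_rot: [-3.141, -0.0, 1.418]
contact_force: [0.3, 0.1, -0.1]
opening: 0.998
```

Request:
jog_arm:
  increments: "0 0 0 0 0 0.07 1; 0 0 0 0 0 0.14 1; 0 0 0 0 0 0.14 1; 0 0 0 0 0 0.14 1; 0 0 0 0 0 0.14 1; 0 0 0 0 0 0.14 1; 0 0 0 0 0 0.14 1; 0 0 0 0 0 0.14 1"

```text
clock: 29.3
eef_pos: [527.7, -300.5, 179.1]
tcp_rot: [-3.14, 0.0, 0.366]
contact_force: [-0.0, 0.3, -0.1]
opening: 0.997
```

Request:
jog_arm:
  increments: "0 0 0 0 0 0.14 1; 0 0 0 0 0 0.14 1; 0 0 0 0 0 0.14 1; 0 0 0 0 0 0.1 1; 0 0 0 0 0 0.056 1; 0 0 0 0 0 0 1; 0 0 0 0 0 0 1; 0 0 0 0 0 0 1"

```text
clock: 30.1
eef_pos: [527.9, -301.8, 179.3]
tcp_rot: [-3.141, 0.0, -0.204]
contact_force: [-0.2, -0.1, 0.1]
opening: 0.998
```

```bash
python3 -c "
from h import *
snap('wrist','w8');go(530.4,-301.5,80); print(proj('wrist',(530.4,-301.3,54)))"
```

```text
t 30.15 pos [ 527.9 -302.   179.3] rpy [-3.141  0.    -0.205] op 0.998 F [ 0.1 -0.  -0.1] q [-0.52  0.38  1.72  0.    1.04  1.25]
tool cm [ 0.24 -0.1   9.93]  /8: [ 0.03  -0.013  1.241]
[308.89583848 225.1524899 ]
```

View pics/w8.png

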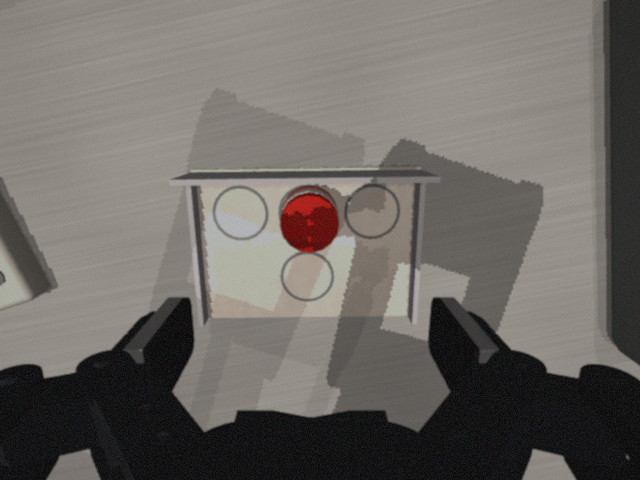

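Request:
jog_arm:
  increments: "0.3 0 1 0 0 0 1; 0 0 2 0 0 0 1; 0 0 2.5 0 0 0 1; 0 0 2.5 0 0 0 1; 0 0 2 0 0 0 1; 0 0 1 0 0 0 1; 0 0 0 0 0 0 1; 0 0 0 0 0 0 1"

```text
clock: 30.95
eef_pos: [531.1, -303.4, 69.6]
tcp_rot: [3.142, -0.0, -0.206]
contact_force: [0.4, 0.0, 0.7]
opening: 1.003
```

Request:
jog_arm:
  increments: "0 0 0.5 0 0 0 1; 0 0 1 0 0 0 1; 0 0 1 0 0 0 1; 0 0 1 0 0 0 1; 0 0 0.5 0 0 0 1; 0 0 0 0 0 0 1; 0 0 0 0 0 0 1; 0 0 0 0 0 0 1"

```text
clock: 31.75
eef_pos: [531.1, -303.3, 29.6]
tcp_rot: [3.141, -0.001, -0.206]
contact_force: [0.5, -0.1, 0.1]
opening: 0.998
```

```bash
python3 -c "
from h import *
snap('wrist','w9');go(531,-301.5,27); print(proj('wrist',(530.4,-301.3,54)))"
```

```text
t 31.8 pos [ 531.1 -303.4   29.7] rpy [ 3.141e+00 -1.000e-03 -2.060e-01] op 1.001 F [ 0.8  0.2 -0.2] q [-0.52  0.58  1.8   0.    0.76  1.26]
tool cm [-0.05 -0.18  0.27]  /8: [-0.006 -0.023  0.034]
[304.57042277 340.9621294 ]
```

View pics/w9.png

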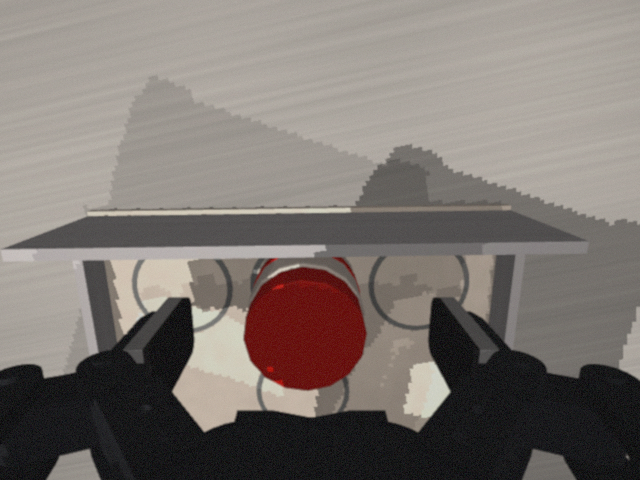

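Request:
jog_arm:
  increments: "0.2 -0.15 0.1 0 0 0 1; 0 0 0 0 0 0 0.4; 0 0 0 0 0 0 -1; 0 0 0 0 0 0 -1; 0 0 0 0 0 0 -1; 0 0 0 0 0 0 -1; 0 0 0 0 0 0 -1; 0 0 0 0 0 0 -1"

```text
clock: 32.6
eef_pos: [533.1, -302.1, 28.8]
tcp_rot: [-3.142, -0.0, -0.206]
contact_force: [-0.8, 1.2, 4.6]
opening: 0.486
```

Request:
jog_arm:
  increments: "0 0 -0.5 0 0 0 -1; 0 0 -1 0 0 0 -1; 0 0 -1.5 0 0 0 -1; 0 0 -2 0 0 0 -1; 0 0 -2 0 0 0 -1; 0 0 -1.5 0 0 0 -1; 0 0 -0.5 0 0 0 -1; 0 0 0 0 0 0 -1"

```text
clock: 33.4
eef_pos: [533.5, -302.4, 119.4]
tcp_rot: [3.141, -0.002, -0.206]
contact_force: [-0.3, 0.5, -0.5]
opening: 0.487
```

```bash
python3 -c "
from h import *
snap('wrist','w10');snap('scene','s1');go(604.3,7.4,105)"
```

```text
t 33.5 pos [ 532.7 -301.9  117.8] rpy [-3.141e+00  1.000e-03 -2.060e-01] op 0.484 F [-0.5  1.1 -0.6] q [-0.52  0.46  1.75 -0.    0.93  1.26]
tool cm [  0.68 -31.74   1.28]  /8: [ 0.085 -3.967  0.161]
```

View pics/w10.png

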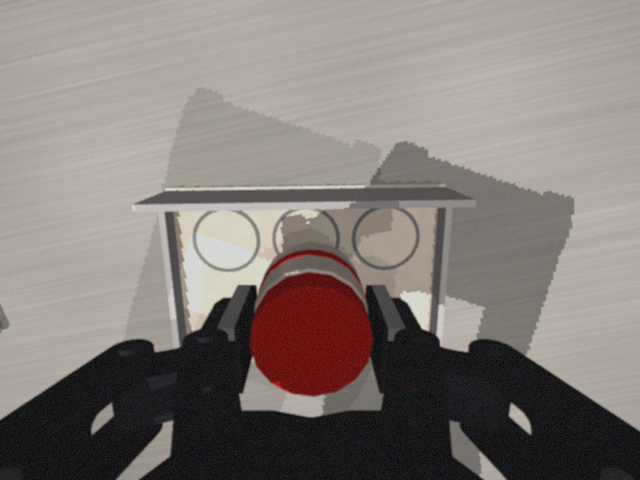

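View pics/s1.png

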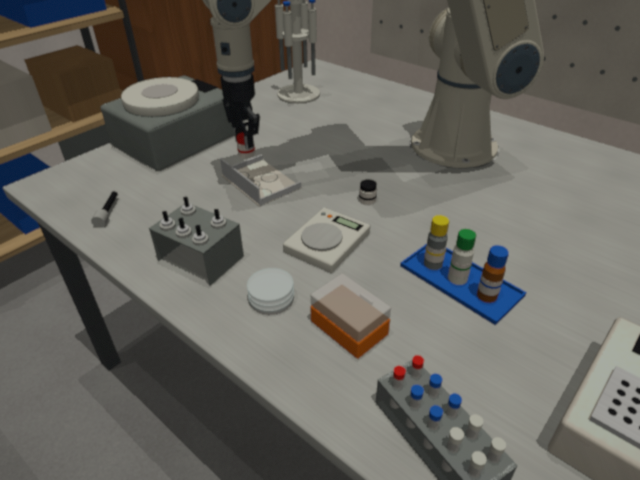

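Request:
jog_arm:
  increments: "0 -1.5 0 0 0 0 -1; 0.1 -3 0 0 0 0 -1; 0.1 -4 0 0 0 0 -1; 0.1 -4 0 0 0 0 -1; 0.1 -4 0 0 0 0 -1; 0.1 -4 0 0 0 0 -1; 0.1 -4 0 0 0 0 -1; 0.1 -3.5 0 0 0 0 -1"

```text
clock: 34.3
eef_pos: [596.7, -26.6, 117.4]
tcp_rot: [-3.141, 0.002, -0.206]
contact_force: [0.0, -0.4, -0.8]
opening: 0.486
```

Request:
jog_arm:
  increments: "0 -2.2 0 0 0 0 -1; 0 -1.2 0 0 0 0 -1; 0 -0.3 0 0 0 0 -1; 0 0 1 0 0 0 -1; 0 0 1 0 0 0 -1; 0 0 0.5 0 0 0 -1; 0 0 0 0 0 0 -1; 0 0 0 0 0 0 -1"

```text
clock: 35.1
eef_pos: [604.7, 6.2, 93.0]
tcp_rot: [3.141, 0.0, -0.207]
contact_force: [0.2, -0.2, -1.2]
opening: 0.483
```

```bash
python3 -c "
from h import *
snap('wrist','w11');snap('top','t2');go(604.3,7.4,63)
print(proj('top',(604.3,7.4,38)))
print(proj('wrist',(604.3,7.4,38)))"
```

```text
t 35.2 pos [605.1   6.4  93.6] rpy [-3.141 -0.    -0.207] op 0.487 F [-0.   0.2 -0.8] q [0.01 0.48 1.78 0.   0.88 1.79]
tool cm [-0.1  -0.08  3.06]  /8: [-0.012 -0.01   0.382]
[324.6182229  223.17992711]
[308.96920736 262.24896398]
```

View pics/w11.png

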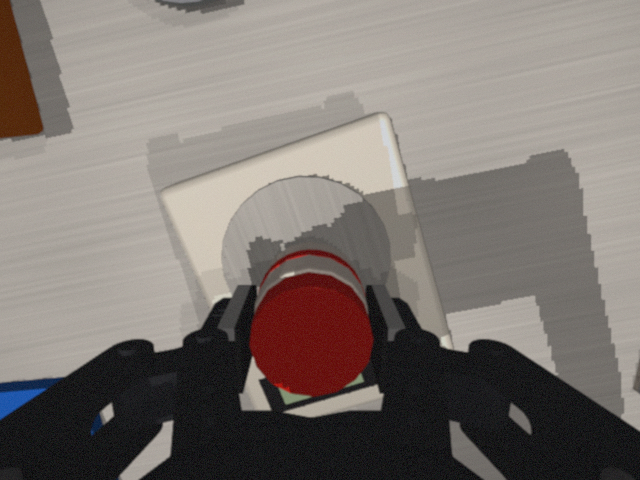

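View pics/t2.png

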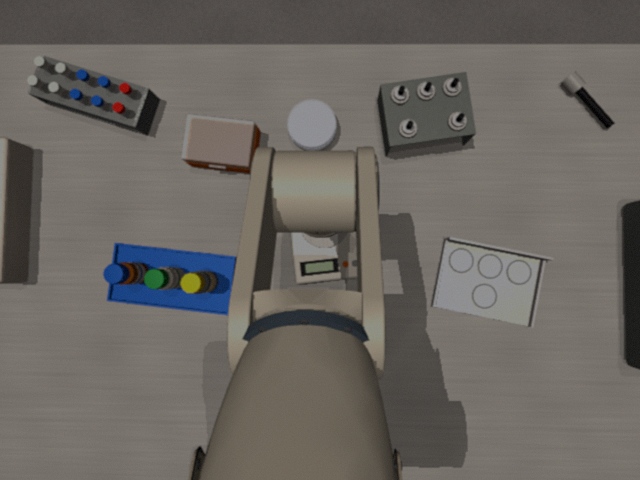

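Request:
jog_arm:
  increments: "0 0 0.5 0 0 0 -1; -0.1 -0.1 0.8 0 0 0 -1; 0 0 0.8 0 0 0 -1; 0 0 0.3 0 0 0 -1; 0 0 0.2 0 0 0 -1; 0 0 0.1 0 0 0 -1; 0 0 0 0 0 0 -1; 0 0 0 0 0 0 -1"

```text
clock: 36.0
eef_pos: [604.2, 7.9, 66.5]
tcp_rot: [-3.141, -0.0, -0.206]
contact_force: [-0.5, -0.5, -1.1]
opening: 0.489
```

Request:
jog_arm:
  increments: "0 0 0.1 0 0 0 -1; 0 0 0.1 0 0 0 -1; 0 0 0.1 0 0 0 -1; 0 0 0 0 0 0 -1; 0 0 0 0 0 0 -1; 0 0 0 0 0 0 -1; 0 0 0 0 0 0 -1; 0 0 0 0 0 0 -1"

```text
clock: 36.8
eef_pos: [604.0, 7.9, 63.3]
tcp_rot: [-3.142, 0.0, -0.206]
contact_force: [0.1, 0.7, -0.7]
opening: 0.487
```

Request:
jog_arm:
  increments: "0 0 0.05 0 0 0 -1; 0 0 0.05 0 0 0 -1; 0 0 0 0 0 0 -1; 0 0 0 0 0 0 -1; 0 0 0 0 0 0 -1; 0 0 0 0 0 0 -1; 0 0 0 0 0 0 -1; 0 0 0 0 0 0 -1"

```text
clock: 37.6
eef_pos: [604.2, 7.9, 62.8]
tcp_rot: [-3.142, -0.0, -0.206]
contact_force: [-1.9, 1.0, 4.4]
opening: 0.485
```

Request:
jog_arm:
  increments: "0 0 0 0 0 0 0.2; 0 0 0 0 0 0 0.4; 0 0 0 0 0 0 0.6; 0 0 0 0 0 0 0.6; 0 0 0 0 0 0 0.6; 0 0 -1 0 0 0 0.6; 0 0 -2 0 0 0 0.6; 0 0 -3 0 0 0 0.6"

```text
clock: 38.4
eef_pos: [603.0, 7.9, 122.2]
tcp_rot: [3.141, 0.003, -0.206]
contact_force: [0.7, -0.3, 0.2]
opening: 0.796
```

Request:
jog_arm:
  increments: "0 0 -3 0 0 0 0.6; 0 0 -2 0 0 0 0.6; 0 0 -1 0 0 -0.07 0.6; 0 0 0 0 0 -0.14 0.6; 0 0 0 0 0 -0.14 0.6; 0 0 0 0 0 -0.14 0.6; 0 0 0 0 0 -0.14 0.6; 0 0 0 0 0 -0.14 0.6"

```text
clock: 39.2
eef_pos: [604.1, 7.9, 183.1]
tcp_rot: [3.141, -0.001, 0.57]
contact_force: [0.9, 0.5, -0.3]
opening: 0.804
```

Request:
jog_arm:
  increments: "0 0 0 0 0 -0.14 0.6; 0 0 0 0 0 -0.14 0.6; 0 0 0 0 0 -0.14 0.6; 0 0 0 0 0 -0.14 0.6; 0 0 0 0 0 -0.14 0.6; 0 0 0 0 0 -0.1 0.6; 0 0 0 0 0 -0.056 0.6; 0 0 0 0 0 0 0.6"

```text
clock: 40.0
eef_pos: [604.1, 7.9, 183.0]
tcp_rot: [3.141, -0.0, 1.421]
contact_force: [-0.5, 0.8, 0.6]
opening: 0.801
```

```bash
python3 -c "
from h import *
snap('wrist','w12');go(496.7,225.5,180)
print(proj('wrist',(604.3,7.4,88)),proj('wrist',(604.3,7.4,38)))"
```

```text
t 40.05 pos [604.1   7.9 182.9] rpy [ 3.141 -0.     1.418] op 0.804 F [ 0.1  1.1 -0.4] q [0.01 0.37 1.73 0.   1.05 0.16]
tool cm [ 19.88 -13.92   0.29]  /8: [ 2.484 -1.74   0.036]
[311.50332385 241.30310056] [311.3941845  223.04210767]
```

View pics/w12.png

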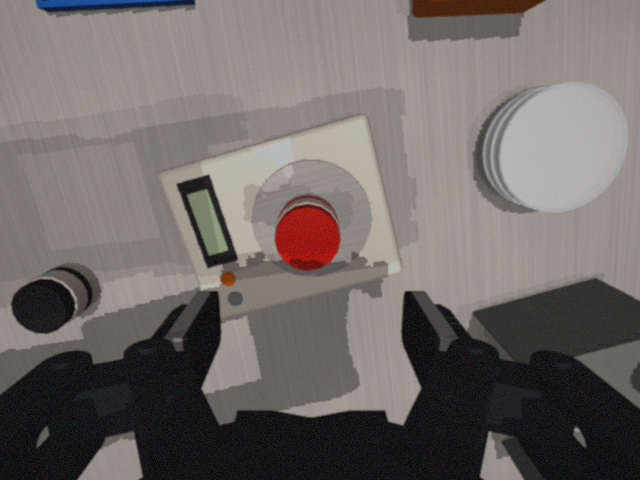

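Request:
jog_arm:
  increments: "1.5 -1.05 0 0 0 0 1; 3 -2.1 0 0 0 0 1; 3.5 -2.45 0 0 0 0 1; 3.5 -2.45 0 0 0 0 1; 3.5 -2.45 0 0 0 0 1; 3 -2.1 0 0 0 0 1; 1.9 -1.3 0 0 0 0 1; 0 0 0 0 0 0 1"

```text
clock: 40.85
eef_pos: [494.6, 228.4, 182.5]
tcp_rot: [-3.141, -0.001, 1.422]
contact_force: [-0.5, -0.4, -0.1]
opening: 0.994
```

Request:
jog_arm:
  increments: "0 0 0.5 0 0 0 1; 0 0 1.5 0 0 0 1; 0 0 2 0 0 0 1; 0 0 1 0 0 0 1; 0 0 0 0 0 0 1; 0 0 0 0 0 0 1; 0 0 0 0 0 0 1; 0 0 0 0 0 0 1"

```text
clock: 41.65
eef_pos: [497.1, 225.6, 133.0]
tcp_rot: [3.141, -0.001, 1.42]
contact_force: [1.0, -1.5, -0.3]
opening: 0.998
```

```bash
python3 -c "
from h import *
go(496.6,225.4,95.4)"
```

```text
t 41.65 pos [497.1 225.6 133. ] rpy [ 3.141e+00 -1.000e-03  1.420e+00] op 0.998 F [ 1.  -1.5 -0.3] q [ 0.42  0.35  1.89 -0.    0.9   0.57]
tool cm [-0.03 -0.05  3.76]  /8: [-0.004 -0.006  0.47 ]
```

Request:
jog_arm:
  increments: "0 0 0.8 0 0 0 1; 0 0 1.2 0 0 0 1; 0 0 1.2 0 0 0 1; 0 0 0.5 0 0 0 1; 0 0 0 0 0 0 1; 0 0 0 0 0 0 -1; 0 0 0 0 0 0 -1; 0 0 0 0 0 0 -1"

```text
clock: 42.45
eef_pos: [496.9, 225.7, 95.7]
tcp_rot: [3.141, -0.0, 1.42]
contact_force: [0.4, -1.1, 0.4]
opening: 0.513
```

Request:
jog_arm:
  increments: "0 0 0 0 0 0 -1; 0 0 0 0 0 0 -1; 0 0 0 0 0 0 -1; 0 0 0 0 0 0 -1; 0 0 0 0 0 0 -1; 0 0 -0.5 0 0 0 -1; 0 0 -1 0 0 0 -1; 0 0 -1 0 0 0 -1"

```text
clock: 43.25
eef_pos: [496.5, 225.5, 121.0]
tcp_rot: [-3.141, 0.0, 1.42]
contact_force: [0.1, 0.1, -1.4]
opening: 0.38
```

Request:
jog_arm:
  increments: "0 0 -1.5 0 0 0 -1; 0 0 -2 0 0 0 -1; 0 0 -2 0 0 0 -1; 0 0 -1 0 0 0 -1; 0 0 0 0 0 0 -1; 0 0 0 0 0 0 -1; 0 0 0 0 0 0 -1; 0 0 0 0 0 0 -1"

```text
clock: 44.05
eef_pos: [496.0, 225.3, 184.3]
tcp_rot: [-3.14, 0.001, 1.42]
contact_force: [-0.4, -0.1, -1.4]
opening: 0.381
```

```bash
python3 -c "
from h import *
go(520.5,-353.2,185)"
```

```text
t 44.05 pos [496.  225.3 184.3] rpy [-3.14e+00  1.00e-03  1.42e+00] op 0.381 F [-0.4 -0.1 -1.4] q [ 0.42  0.28  1.85 -0.    1.01  0.57]
tool cm [-5.683e+01  1.112e+01 -3.000e-02]  /8: [-7.103e+00  1.390e+00 -4.000e-03]
```

Request:
jog_arm:
  increments: "-1.6 0.31 0 0 0 0 -1; -3.2 0.62 0 0 0 0 -1; -4.3 0.84 0 0 0 0 -1; -4.3 0.84 0 0 0 0 -1; -4.3 0.84 0 0 0 0 -1; -4.3 0.84 0 0 0 0 -1; -4.3 0.84 0 0 0 0 -1; -4.3 0.84 0 0 0 0 -1"

```text
clock: 44.85
eef_pos: [508.8, -88.4, 185.0]
tcp_rot: [-3.141, 0.0, 1.42]
contact_force: [0.6, 0.3, -1.4]
opening: 0.382
```

Request:
jog_arm:
  increments: "-4.3 0.84 0 0 0 0 -1; -4.3 0.84 0 0 0 0 -1; -4.3 0.84 0 0 0 0 -1; -4.3 0.84 0 0 0 0 -1; -4.3 0.84 0 0 0 0 -1; -3.2 0.62 0 0 0 0 -1; -1.5 0.3 0 0 0 0 -1; 0 0 0 0 0 0 -1"

```text
clock: 45.65
eef_pos: [519.9, -354.7, 184.7]
tcp_rot: [-3.141, 0.0, 1.417]
contact_force: [0.6, 1.2, -2.0]
opening: 0.381
```

Request:
jog_arm:
  increments: "0 0 0.5 0 0 0 -1; 0 0 1.5 0 0 0 -1; 0 0 2 0 0 0 -1; 0 0 2 0 0 0 -1; 0 0 1.4 0 0 0 -1; 0 0 0.6 0 0 0 -1; 0 0 0 0 0 0 -1; 0 0 0 0 0 0 -1"

```text
clock: 46.45
eef_pos: [521.2, -352.6, 105.7]
tcp_rot: [3.141, 0.0, 1.42]
contact_force: [-0.5, 0.3, -0.5]
opening: 0.381
```

```bash
python3 -c "
from h import *
go(520.5,-353.2,95.4);snap('wrist','w13')"
```

```text
t 46.45 pos [ 521.2 -352.6  105.7] rpy [3.141 0.    1.42 ] op 0.381 F [-0.5  0.3 -0.5] q [-0.6   0.5   1.72 -0.    0.92 -0.45]
tool cm [-0.07 -0.06  1.03]  /8: [-0.008 -0.008  0.129]
```

View pics/w13.png

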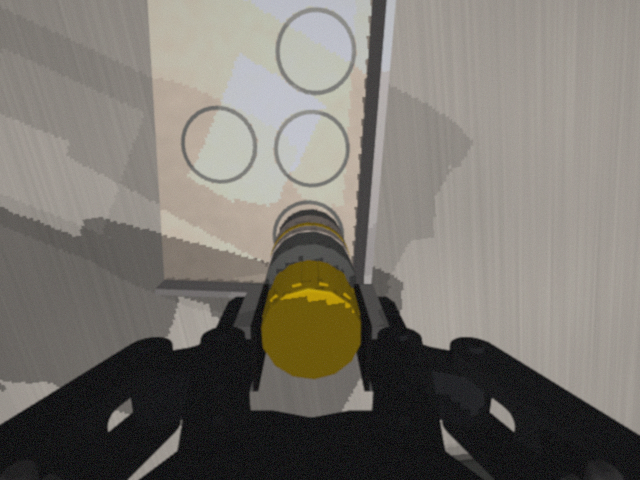

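Request:
jog_arm:
  increments: "-0.05 0 0.2 0 0 0 -1; 0 -0.05 0.2 0 0 0 -1; 0 0 0.15 0 0 0 -1; 0 0 0.15 0 0 0 -1; 0 0 0.1 0 0 0 -1; 0 0 0.1 0 0 0 -1; 0 0 0 0 0 0 -1; 0 0 0 0 0 0 -1"

```text
clock: 47.3
eef_pos: [520.2, -353.1, 96.3]
tcp_rot: [-3.142, -0.0, 1.42]
contact_force: [-0.6, -0.2, -1.9]
opening: 0.382
```

Request:
jog_arm:
  increments: "0 0 0.1 0 0 0 -1; 0 0 0.05 0 0 0 -1; 0 0 0 0 0 0 -1; 0 0 0 0 0 0 -1; 0 0 0 0 0 0 -1; 0 0 0 0 0 0 -1; 0 0 0 0 0 0 -1; 0 0 0 0 0 0 -1"

```text
clock: 48.1
eef_pos: [520.4, -353.4, 95.9]
tcp_rot: [3.141, 0.0, 1.42]
contact_force: [-3.0, 0.5, 8.3]
opening: 0.383
```

Request:
jog_arm:
  increments: "0 0 0 0 0 0 0.3; 0 0 0 0 0 0 0.5; 0 0 0 0 0 0 0.5; 0 0 0 0 0 0 0.5; 0 0 -1 0 0 0 0.5; 0 0 -2 0 0 0 0.5; 0 0 -2.5 0 0 0 0.5; 0 0 -3 0 0 0 0.5"

```text
clock: 48.9
eef_pos: [519.8, -352.8, 180.6]
tcp_rot: [-3.14, -0.001, 1.42]
contact_force: [0.6, -0.6, 0.9]
opening: 0.748
```

```bash
python3 -c "
from h import *
snap('wrist','w14');go(503.2,290.1,180);print(proj('wrist',(519.3,-352.6,122)))"
```

```text
t 48.95 pos [ 522.2 -354.4  186.4] rpy [3.136e+00 3.000e-03 1.420e+00] op 0.747 F [ 1.7 -2.2  4.3] q [-0.6   0.4   1.67 -0.    1.07 -0.45]
tool cm [ 63.44 -11.57   0.4 ]  /8: [ 7.93  -1.447  0.05 ]
[304.80967537 252.91121584]
```

View pics/w14.png

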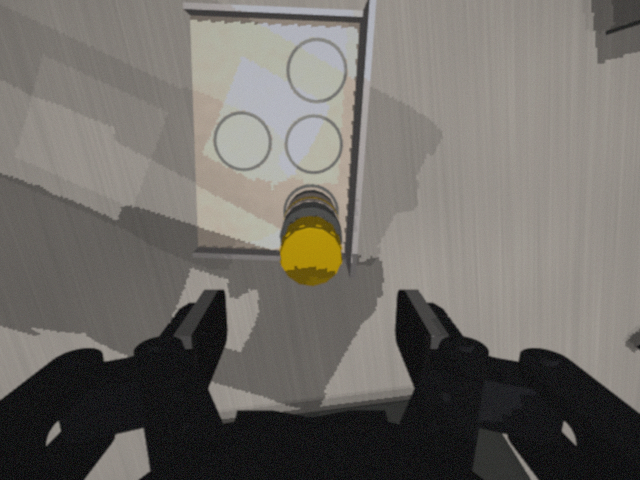

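Request:
jog_arm:
  increments: "2 -0.36 0 0 0 0 1; 4 -0.72 0 0 0 0 1; 4.6 -0.82 0 0 0 0 1; 4.6 -0.82 0 0 0 0 1; 4.6 -0.82 0 0 0 0 1; 4.6 -0.82 0 0 0 0 1; 4.6 -0.82 0 0 0 0 1; 4.6 -0.82 0 0 0 0 1"

```text
clock: 49.75
eef_pos: [510.4, -9.6, 179.8]
tcp_rot: [-3.141, -0.0, 1.42]
contact_force: [1.2, -0.1, 0.5]
opening: 0.999
```

Request:
jog_arm:
  increments: "4.6 -0.82 0 0 0 0 1; 4.6 -0.82 0 0 0 0 1; 4.6 -0.82 0 0 0 0 1; 4.6 -0.82 0 0 0 0 1; 4.6 -0.82 0 0 0 0 1; 4.2 -0.76 0 0 0 0 1; 2.5 -0.44 0 0 0 0 1; 0 0 0 0 0 0 1"

```text
clock: 50.55
eef_pos: [502.6, 293.1, 179.6]
tcp_rot: [-3.141, -0.001, 1.423]
contact_force: [-0.5, -0.4, -0.5]
opening: 1.001
```

Request:
jog_arm:
  increments: "0 0 0.5 0 0 0 1; 0 0 1.5 0 0 0 1; 0 0 2 0 0 0 1; 0 0 1 0 0 0 1; 0 0 0 0 0 0 1; 0 0 0 0 0 0 1; 0 0 0 0 0 0 1; 0 0 0 0 0 0 1"

```text
clock: 51.35
eef_pos: [504.2, 289.9, 130.5]
tcp_rot: [3.141, -0.001, 1.42]
contact_force: [0.1, -0.9, -0.2]
opening: 0.998
```

```bash
python3 -c "
from h import *
go(503.2,290.1,94.4)"
```

```text
t 51.35 pos [504.2 289.9 130.5] rpy [ 3.141e+00 -1.000e-03  1.420e+00] op 0.998 F [ 0.1 -0.9 -0.2] q [ 0.52  0.4   1.82 -0.    0.92  0.67]
tool cm [ 0.01 -0.1   3.61]  /8: [ 0.001 -0.013  0.452]
```

Request:
jog_arm:
  increments: "0 -0.1 0.8 0 0 0 1; 0 0 1.2 0 0 0 1; 0 0 1.1 0 0 0 1; 0 0 0.5 0 0 0 1; 0 0 0 0 0 0 1; 0 0 0 0 0 0 -1; 0 0 0 0 0 0 -1; 0 0 0 0 0 0 -1"

```text
clock: 52.15
eef_pos: [502.9, 290.0, 94.2]
tcp_rot: [3.141, -0.0, 1.42]
contact_force: [0.2, 0.2, -0.0]
opening: 0.514
```

Request:
jog_arm:
  increments: "0 0 0 0 0 0 -1; 0 0 0 0 0 0 -1; 0 0 0 0 0 0 -1; 0 0 0 0 0 0 -1; 0 0 0 0 0 0 -1; 0 0 -0.5 0 0 0 -1; 0 0 -1 0 0 0 -1; 0 0 -1 0 0 0 -1"

```text
clock: 52.95
eef_pos: [502.6, 289.8, 119.4]
tcp_rot: [-3.141, 0.0, 1.42]
contact_force: [-0.2, 0.7, -1.6]
opening: 0.381
```

Request:
jog_arm:
  increments: "0 0 -1.5 0 0 0 -1; 0 0 -2 0 0 0 -1; 0 0 -2 0 0 0 -1; 0 0 -1 0 0 0 -1; 0 0 0 0 0 0 -1; 0 0 0 0 0 0 -1; 0 0 0 0 0 0 -1; 0 0 0 0 0 0 -1"

```text
clock: 53.75
eef_pos: [502.2, 289.6, 182.8]
tcp_rot: [-3.14, 0.001, 1.42]
contact_force: [-0.2, -0.0, -2.5]
opening: 0.378
```

```bash
python3 -c "
from h import *
go(473.8,-287.4,184)"
```

```text
t 53.75 pos [502.2 289.6 182.8] rpy [-3.14e+00  1.00e-03  1.42e+00] op 0.378 F [-0.2 -0.  -2.5] q [0.52 0.34 1.78 0.   1.03 0.67]
tool cm [-57.47   5.87  -0.07]  /8: [-7.184  0.734 -0.008]
```

Request:
jog_arm:
  increments: "-1.6 0.16 0 0 0 0 -1; -3.2 0.33 0 0 0 0 -1; -4.3 0.44 0 0 0 0 -1; -4.3 0.44 0 0 0 0 -1; -4.3 0.44 0 0 0 0 -1; -4.3 0.44 0 0 0 0 -1; -4.3 0.44 0 0 0 0 -1; -4.3 0.44 0 0 0 0 -1"

```text
clock: 54.55
eef_pos: [486.6, -19.7, 183.6]
tcp_rot: [-3.141, 0.0, 1.42]
contact_force: [0.6, -0.1, -1.5]
opening: 0.382
```

Request:
jog_arm:
  increments: "-4.3 0.44 0 0 0 0 -1; -4.3 0.44 0 0 0 0 -1; -4.3 0.44 0 0 0 0 -1; -4.3 0.44 0 0 0 0 -1; -4.3 0.44 0 0 0 0 -1; -3.6 0.36 0 0 0 0 -1; -1.8 0.2 0 0 0 0 -1; 0 0 0 0 0 0 -1"

```text
clock: 55.35
eef_pos: [473.6, -289.6, 183.4]
tcp_rot: [-3.141, 0.0, 1.417]
contact_force: [0.3, 1.0, -2.1]
opening: 0.382
```

Request:
jog_arm:
  increments: "0 0 0.5 0 0 0 -1; 0 0 1.5 0 0 0 -1; 0 0 2 0 0 0 -1; 0 0 2 0 0 0 -1; 0 0 1.4 0 0 0 -1; 0 0 0.6 0 0 0 -1; 0 0 0 0 0 0 -1; 0 0 0 0 0 0 -1"

```text
clock: 56.15
eef_pos: [474.9, -287.4, 104.3]
tcp_rot: [3.141, 0.0, 1.42]
contact_force: [0.5, 0.1, -1.6]
opening: 0.381
```

```bash
python3 -c "
from h import *
go(473.8,-287.4,94.2)"
```

```text
t 56.15 pos [ 474.9 -287.4  104.3] rpy [3.141 0.    1.42 ] op 0.381 F [ 0.5  0.1 -1.6] q [-0.55  0.4   1.89  0.    0.85 -0.4 ]
tool cm [-0.02 -0.11  1.01]  /8: [-0.002 -0.013  0.126]
```

Request:
jog_arm:
  increments: "0 -0.1 0.2 0 0 0 -1; 0 0 0.2 0 0 0 -1; 0 0 0.15 0 0 0 -1; 0 0 0.15 0 0 0 -1; 0 0 0.1 0 0 0 -1; 0 0 0.1 0 0 0 -1; 0 0 0 0 0 0 -1; 0 0 0 0 0 0 -1"

```text
clock: 56.95
eef_pos: [473.5, -287.3, 94.8]
tcp_rot: [-3.142, -0.0, 1.42]
contact_force: [-0.9, 0.4, -2.5]
opening: 0.379
```

Request:
jog_arm:
  increments: "0 0 0.1 0 0 0 -1; 0 0 0.05 0 0 0 -1; 0 0 0 0 0 0 -1; 0 0 0 0 0 0 -1; 0 0 0 0 0 0 -1; 0 0 0 0 0 0 -1; 0 0 0 0 0 0 -1; 0 0 0 0 0 0 -1"

```text
clock: 57.75
eef_pos: [473.7, -287.5, 94.3]
tcp_rot: [3.141, 0.0, 1.42]
contact_force: [-3.2, 2.1, 10.1]
opening: 0.383
```

Request:
jog_arm:
  increments: "0 0 0 0 0 0 0.3; 0 0 0 0 0 0 0.5; 0 0 0 0 0 0 0.5; 0 0 0 0 0 0 0.5; 0 0 -1 0 0 0 0.5; 0 0 -2 0 0 0 0.5; 0 0 -2.5 0 0 0 0.5; 0 0 -3 0 0 0 0.5"

```text
clock: 58.55
eef_pos: [473.0, -287.0, 179.2]
tcp_rot: [-3.14, -0.001, 1.42]
contact_force: [-0.3, -0.2, 0.7]
opening: 0.745
```

Request:
jog_arm:
  increments: "2 -0.19 0 0 0 0 1; 4 -0.38 0 0 0 0 1; 4.7 -0.45 0 0 0 0 1; 4.7 -0.45 0 0 0 0 1; 4.7 -0.45 0 0 0 0 1; 4.7 -0.45 0 0 0 0 1; 4.7 -0.45 0 0 0 0 1; 4.7 -0.45 0 0 0 0 1"

```text
clock: 59.35
eef_pos: [492.6, 57.7, 179.2]
tcp_rot: [3.14, -0.0, 1.42]
contact_force: [1.0, -0.6, -0.3]
opening: 0.999
```

Request:
jog_arm:
  increments: "4.7 -0.45 0 0 0 0 1; 4.7 -0.45 0 0 0 0 1; 4.7 -0.45 0 0 0 0 1; 4.7 -0.45 0 0 0 0 1; 4.7 -0.45 0 0 0 0 1; 4.2 -0.38 0 0 0 0 1; 2.1 -0.2 0 0 0 0 1; 0 0 0 0 0 0 1"

```text
clock: 60.15
eef_pos: [509.4, 357.0, 178.6]
tcp_rot: [3.141, -0.001, 1.422]
contact_force: [0.3, -0.1, -0.1]
opening: 1.0
```

Request:
jog_arm:
  increments: "0 0 0.5 0 0 0 1; 0 0 1.5 0 0 0 1; 0 0 2 0 0 0 1; 0 0 1 0 0 0 1; 0 0 0 0 0 0 1; 0 0 0 0 0 0 1; 0 0 0 0 0 0 1; 0 0 0 0 0 0 1"

```text
clock: 60.95
eef_pos: [509.9, 354.8, 129.1]
tcp_rot: [3.141, -0.001, 1.42]
contact_force: [-0.3, 0.1, 0.4]
opening: 0.996
```

```bash
python3 -c "
from h import *
go(509.5,354.8,92.2)"
```

```text
t 60.95 pos [509.9 354.8 129.1] rpy [ 3.141e+00 -1.000e-03  1.420e+00] op 0.996 F [-0.3  0.1  0.4] q [ 0.61  0.46  1.73 -0.    0.96  0.76]
tool cm [-0.01 -0.05  3.69]  /8: [-0.001 -0.006  0.461]
```

Request:
jog_arm:
  increments: "0 0 0.8 0 0 0 1; 0 0 1.2 0 0 0 1; 0 0 1.1 0 0 0 1; 0 0 0.5 0 0 0 1; 0 0 0 0 0 0 1; 0 0 0 0 0 0 -1; 0 0 0 0 0 0 -1; 0 0 0 0 0 0 -1"

```text
clock: 61.75
eef_pos: [509.7, 354.8, 92.7]
tcp_rot: [3.141, -0.001, 1.42]
contact_force: [-0.2, 0.3, -0.2]
opening: 0.515
```

Request:
jog_arm:
  increments: "0 0 0 0 0 0 -1; 0 0 0 0 0 0 -1; 0 0 0 0 0 0 -1; 0 0 0 0 0 0 -1; 0 0 0 0 0 0 -1; 0 0 -0.5 0 0 0 -1; 0 0 -1 0 0 0 -1; 0 0 -1 0 0 0 -1"

```text
clock: 62.55
eef_pos: [509.2, 354.4, 117.8]
tcp_rot: [-3.141, 0.001, 1.42]
contact_force: [0.3, -0.2, -2.3]
opening: 0.384
```

Request:
jog_arm:
  increments: "0 0 -1.5 0 0 0 -1; 0 0 -2 0 0 0 -1; 0 0 -2 0 0 0 -1; 0 0 -1 0 0 0 -1; 0 0 0 0 0 0 -1; 0 0 0 0 0 0 -1; 0 0 0 0 0 0 -1; 0 0 0 0 0 0 -1"

```text
clock: 63.35
eef_pos: [508.9, 354.3, 181.3]
tcp_rot: [-3.14, 0.001, 1.42]
contact_force: [0.1, 0.3, -2.5]
opening: 0.381
```

```bash
python3 -c "
from h import *
go(541.9,-247.2,184)"
```

```text
t 63.35 pos [508.9 354.3 181.3] rpy [-3.14e+00  1.00e-03  1.42e+00] op 0.381 F [ 0.1  0.3 -2.5] q [0.61 0.4  1.69 0.   1.06 0.76]
tool cm [-58.97  12.31  -0.22]  /8: [-7.371  1.538 -0.028]
```

Request:
jog_arm:
  increments: "-1.6 0.33 0 0 0 0 -1; -3.2 0.67 0 0 0 0 -1; -4.4 0.92 0 0 0 0 -1; -4.4 0.92 0 0 0 0 -1; -4.4 0.92 0 0 0 0 -1; -4.4 0.92 0 0 0 0 -1; -4.4 0.92 0 0 0 0 -1; -4.4 0.92 0 0 0 0 -1"

```text
clock: 64.15
eef_pos: [526.1, 33.8, 182.0]
tcp_rot: [-3.141, 0.0, 1.42]
contact_force: [0.4, -0.5, -0.9]
opening: 0.38
```

Request:
jog_arm:
  increments: "-4.4 0.92 0 0 0 0 -1; -4.4 0.92 0 0 0 0 -1; -4.4 0.92 0 0 0 0 -1; -4.4 0.92 0 0 0 0 -1; -4.4 0.92 0 0 0 0 -1; -3.9 0.8 0 0 0 0 -1; -1.9 0.38 0 0 0 0 -1; 0 0 0 0 0 0 -1"

```text
clock: 64.95
eef_pos: [541.5, -249.8, 181.8]
tcp_rot: [-3.141, 0.0, 1.417]
contact_force: [0.0, -0.2, -1.9]
opening: 0.387
```

Request:
jog_arm:
  increments: "0 0 0.5 0 0 0 -1; 0 0 1.5 0 0 0 -1; 0 0 2 0 0 0 -1; 0 0 2 0 0 0 -1; 0 0 1.4 0 0 0 -1; 0 0 0.6 0 0 0 -1; 0 0 0 0 0 0 -1; 0 0 0 0 0 0 -1"

```text
clock: 65.75
eef_pos: [542.7, -247.1, 102.7]
tcp_rot: [3.141, 0.0, 1.42]
contact_force: [1.3, 0.2, -1.2]
opening: 0.386
```

```bash
python3 -c "
from h import *
go(541.9,-247.2,92.4)"
```

```text
t 65.75 pos [ 542.7 -247.1  102.7] rpy [3.141 0.    1.42 ] op 0.386 F [ 1.3  0.2 -1.2] q [-0.43  0.46  1.8   0.    0.88 -0.28]
tool cm [-0.02 -0.08  1.03]  /8: [-0.003 -0.01   0.129]
```

Request:
jog_arm:
  increments: "0 -0.1 0.2 0 0 0 -1; 0 0 0.2 0 0 0 -1; 0 0 0.15 0 0 0 -1; 0 0 0.15 0 0 0 -1; 0 0 0.1 0 0 0 -1; 0 0 0.1 0 0 0 -1; 0 0 0 0 0 0 -1; 0 0 0 0 0 0 -1"

```text
clock: 66.55
eef_pos: [541.3, -247.1, 93.3]
tcp_rot: [-3.142, -0.0, 1.42]
contact_force: [0.5, 0.6, -1.9]
opening: 0.383
```

Request:
jog_arm:
  increments: "0 0 0.1 0 0 0 -1; 0 0 0.05 0 0 0 -1; 0 0 0 0 0 0 -1; 0 0 0 0 0 0 -1; 0 0 0 0 0 0 -1; 0 0 0 0 0 0 -1; 0 0 0 0 0 0 -1; 0 0 0 0 0 0 -1"

```text
clock: 67.35
eef_pos: [541.5, -247.2, 92.9]
tcp_rot: [3.141, 0.0, 1.42]
contact_force: [-2.1, 0.6, 8.3]
opening: 0.383
```

Down on the floor. Release, raise and back away toward the base so that the cameras can see.

Request:
jog_arm:
  increments: "0 0 0 0 0 0 0.3; 0 0 0 0 0 0 0.5; 0 0 0 0 0 0 0.5; 0 0 0 0 0 0 0.5; 0 0 -1 0 0 0 0.5; 0 0 -2 0 0 0 0.5; 0 0 -2.5 0 0 0 0.5; 0 0 -3 0 0 0 0.5"

```text
clock: 68.15
eef_pos: [540.8, -246.8, 177.6]
tcp_rot: [-3.14, -0.0, 1.42]
contact_force: [-0.5, -0.1, -0.4]
opening: 0.752
```

Request:
jog_arm:
  increments: "0 0 -2 0 0 0 0.5; 0 0 -2 0 0 0 0.5; 0 0 -1 0 0 0 0.5; 0 -3 0 0 0 0 0.5; 0 -4 0 0 0 0 0.5; 0 -4 0 0 0 0 0.5; 0 -4 0 0 0 0 0.5; 0 -4 0 0 0 0 0.5"

```text
clock: 68.95
eef_pos: [351.7, -217.9, 226.5]
tcp_rot: [-3.141, -0.0, 1.42]
contact_force: [0.2, -0.1, -0.3]
opening: 0.747
```

Request:
jog_arm:
  increments: "-3 -1 0 0 0 0 0.5; -4 0 0 0 0 0 0.5; -4 0 0 0 0 0 0.5; -4 0 0 0 0 0 0.5; -4 0 0 0 0 0 0.5; -4 0 0 0 0 0 0.5; -4 0 0 0 0 0 0.5; -2 0 0 0 0 0 0.5"

```text
clock: 69.75
eef_pos: [299.1, -506.5, 226.6]
tcp_rot: [3.142, 0.001, 1.419]
contact_force: [0.6, -0.2, -0.6]
opening: 0.749
```

Run:
```python
from h import *
a=snap('top','t3');b=snap('scene','s3')
im=cv2.imread('pics/t3.png'); cv2.imwrite('pics/bayz3.png',cv2.resize(im[230:335,425:560],None,fx=5.9,fy=5.7,interpolation=cv2.INTER_CUBIC))
hs=[cv2.cvtColor(cv2.imread(f'pics/{n}.png'),cv2.COLOR_BGR2HSV) for n in('top0','t3')]
for n,(l,h),s in [("blue",(100,125),150),("green",(55,85),120),("yellow",(20,35),150)]:
    o=[]
    for x in hs:
        m=((x[...,0]>l)&(x[...,0]<h)&(x[...,1]>s)&(x[...,2]>60)).astype(np.uint8); k=np.zeros_like(m);k[230:335,425:560]=m[230:335,425:560]
        M=cv2.moments(k,True); o.append(ray('top',M['m10']/M['m00'],M['m01']/M['m00'],118)[:2])
    print(n,o[0].round(1),o[1].round(1),(o[1]-o[0]).round(1))
x=hs[1]; m=(((x[...,0]<8)|(x[...,0]>172))&(x[...,1]>150)&(x[...,2]>80)).astype(np.uint8);k=np.zeros_like(m);k[190:250,290:360]=m[190:250,290:360]
M=cv2.moments(k,True); print("jar",M['m00'],ray('top',M['m10']/M['m00'],M['m01']/M['m00'],87)[:2].round(1)); print(r.sense()['eef_pos'])
```

```text
blue [ 542.3 -244.4] [ 542.2 -243.8] [-0.1  0.6]
green [ 472.9 -289.2] [ 473.1 -289.2] [ 0.2 -0. ]
yellow [ 520.2 -350.1] [ 519.9 -350.2] [-0.3 -0.2]
jar 434.0 [601.8   7.9]
[ 299.24205807 -505.91156612  226.37435115]
```

View pics/t3.png

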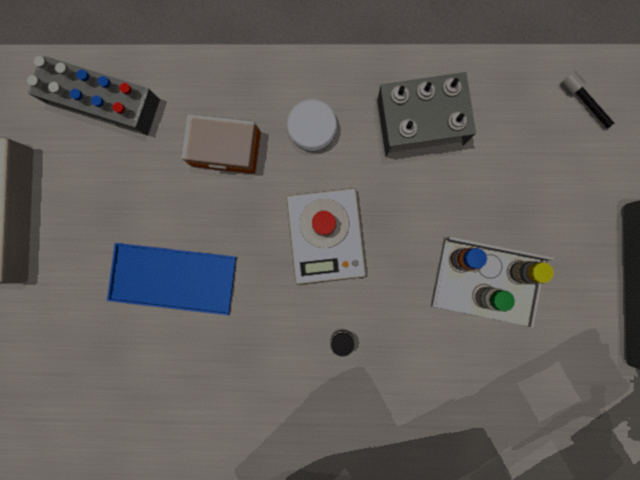

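View pics/s3.png

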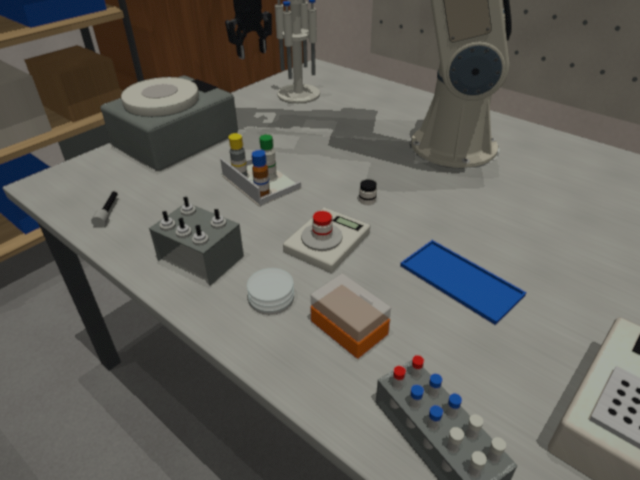

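The top view shows the three caps back at about (475,258), (502,300) and (543,272). The jar is on the pan at (324,223), and the bystanders have not moved. Everything stands upright, so I'm handing the job in.

```bash
python3 -c "
from h import *
print(r.sign_off())"
```

```text
the job is handed in; nothing more can be done
None
```

The job is done and handed in, at about 70 s of the 141 s allowed; sign-off reports no verdict. I moved the three bottles to the tray, stood the jar on the balance pan, and put each bottle back on its own mark.

The last checks agreed with the task:
- **Bottles:** in the top camera each cap is within 1 mm of where it was at the start, and all three stand upright.
- **Jar:** it stands upright on the pan, about 2.5 mm from the centre by the top camera. The wrist camera suggested about 3 mm, and the limit is 15 mm.
- **Bystanders:** the black-lidded jar, tip box and dish stack look the same as in the first picture. I compared them by eye and did not measure them.
- **Arm:** the gripper is clear of everything, and the wrist force never read above about 12 N at the end of a move.

No check failed. Just before the jar was gripped, the wrist camera put it about 4 mm from its top-camera position. I shifted the grasp 2 mm to allow for that, and the jar was gripped cleanly.

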